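Draw-latch a laminating press shut on two pen blanks

ROBOT

A 6-joint arm with a two-finger parallel gripper is mounted at the origin on a cart in front of the work surface, level with it; the furniture and walls round the work are solid. World frame = base frame: x ahead of the robot, y to its left, z up, the work surface at z = 0. Lengths are in m, angles in rad, forces in N, time in s.
With the tool pointing down it reaches from about 0.25 to 0.775 m from the base axis. Payload 4 kg.
Tool frame: the origin (TCP) lies midway between the tips of the shut fingers; the grasp point (between the pads) lies 19 mm behind it; z points along the fingers, x is the direction in which the jaws open and shut, and the axes are right-handed (so a half turn about z gives the same grasp; the last joint's range is limited). The gripper opens to 94 mm and grips with 3 to 60 N. Pads are 16 mm wide; open, the fingers measure 119 mm over their backs; the gripper's body (75 mm by 177 mm) begins 78 mm behind the grasp point.
Start: joints at [1.097, 0.087, 1.371, -0, 1.684, -0.103], TCP at [0.199, 0.513, 0.206] pointing down, gripper open.
Joint ranges: [-3.1, 3.1], [-0.76, 2.03], [0.27, 2.55], [-1.08, 4.22], [0.17, 2.65], [-2.57, 2.57]. Speed limits (rad/s): [2.79, 2.79, 3.14, 3.14, 3.14, 3.14].

INTERFACE

Orientations are given as [roll, pitch, yaw] about the fixed x, y, z axes, in that order (R = Rz(yaw) Ry(pitch) Rx(roll)).
In Python, from bench import robot gives the robot as it stands.
- The arm moves only by the shell command python3 -m handwheel 'ROWS'. ROWS is a JSON object of lists of equal length, an entry for each row: "delta_pos": the shift along the tool's x, y, z in mm, a list of three; "rotation": the turn, a rotation vector about the tool's x, y, z in rad, a list of three; "claw": the closure, from -1 (fully open) to 1 (shut). In form: {"delta_pos": [[tx, ty, tz], ...], "rotation": [[wx, wy, wz], ...], "claw": [claw, ...]}. A call has exactly 8 rows; each row shifts and turns the commanded pose from where the row before left it, along the tool's axes as they then stand; what a row does not reach is not made up. A row lasts 1/8 s, in which the tool goes at most 62.5 mm and 10.7 degrees, less where a joint would pass 70% of its speed; a pose out of reach is approached as far as the arm can. A call with a gripper value outside its range is refused whole. The fingers move at their own pace and stop on an object; the grip force is fixed at half the most. Time passes only in rows, so rows that do not move let the fingers close, or fill a call up. It gives the time, the measured TCP pose, the force and the opening at its end, in the units of the state.
- robot.get_obs(): the state, without advancing time (a new reading comes with each control period).
- robot.snapshot(name): name is "scene" or "side" or "wrist"; returns a dict with "color" (420x560x3 uint8, red, green, blue), "intrinsics" (3x3 intrinsics, pixels), "eye" and "rotation" of the camera in the world. Camera axes: x right, y down, z forward; pixel columns grow to the right and rows downward; lengths in m; the calibration is good to about 2 mm. A picture is of the moment at which its call begins. There is no depth.
- robot.close_job(): hands the job in, once; it reports no verdict.
The state is a dict: "time": time; "joint_positions": joint angles; "qvel": joint speeds; "joint_torque": joint torques, N m; "tool_pos": TCP position; "ee_rot": TCP orientation; "wrist_force": force on the tool from outside, world axes, zero at the start; "wrist_torque": the same for the moment, N m; "width": finger opening in m.
Only numpy, scipy, OpenCV 4.12 (cv2) and the standard library are available. Lean on these libraries where they do the work, as an engineer would, in place of code of your own. Each camera call takes 0.05 s, during which the arm holds its last target.

TASK

Clamp the two pen blanks in the laminating press: slide its loose jaw gently home until it nips both blanks against the rubber pad, then swing the wire bail over, draw it out past the nose of the keeper on the jaw and let its bar down behind it, and press the red lever down flat over centre so that it stays shut by itself with the blanks squeezed. Feel your way and do not force anything: only a light push on the jaw and on the lever, and do not strain the bail on the keeper while you hold it. Leave the glue bottle, tape roll, wax tin and sanding block where they stand.

Things in the scene. Friction and masses are not known exactly. Their poses are not given: they have to be found in the camera images.
- press: Fixed press on a plywood board 210 x 100 x 12 mm. Origin under the board's middle; x along it from latch end to sliding-jaw end, y across, z up. Lever pivot along y at x -35, z 46. A wood head block (x -83 to -31, top z 36) bears the latch and a screw-set stop with a rubber pad; the pad's face is anywhere from x -13 to -9 (not measured) and yields 13 N per mm. Blanks lie on the board (z 12).
- jaw: Sliding wooden jaw, 40 mm in x, 60 in y, z 13 to 36. Origin mid underside, axes as press; clamping face 20 mm to -x, flat back 20 mm to +x. Slides along the press's x with 3 N drag, stays where left; starts 15 to 31 mm too far back. Home = the blanks (39 mm in all) nipped on the pad, origin then at press x of about 46 to 50: find it by feel, 3 to 5 N above the drag; over 12 N is too much.
- keeper (a point): Seat of the J-shaped hook (20 mm wide) on the jaw: where the bail bar's axis lies when loaded; 2.5 mm to +x of the jaw's middle, z 45. Axes as jaw. Post on its -x side; foot 2.5 mm below, reaching 12 mm to +x; nose above, its top 11 mm and underside 6 mm above this point, tip 2.5 mm to +x. So the bar passes the nose only when drawn at least 5 mm to +x of this point, then goes down onto the foot.
- bail: Wire bail, a U of 5 mm round wire, 35 mm wide outside, 90 mm from crank pin (its origin) to bar; x along the side wires to the bar, y along the pin. Hinges freely on the lever's crank pin. Leans back past upright at the start; tipped forward it falls. With lever fully open and jaw home it reaches 6 to 10 mm to +x of the keeper seat. Held by fingers, it must not bear on the jaw with over 15 N.
- bail_bar (a point): Middle of the bail's cross bar, axes as bail; at the start about 140 mm above the bench, over the lever. The side wires can be pinched from above across their 35 mm near the bar (the bail then turns in the fingers), the lever stands between them. Drawing the bail outward swings the lever fully open. Once down on the keeper's foot it stays there by its weight, also while the lever is closed.
- lever: Latch lever with a red grip 22 mm wide, reaching 79 mm from the pivot (its origin, z 46). Shut it lies flat to the press's -x on a hard stop, z axis upright, top 10 mm above the pivot. Starts open, turned 1.9 to 2.05 rad about the press's y (leaning to the jaw); opens to 2.2. Crank pin 9 mm from the pivot on the grip side: shutting draws the bail in by up to 13 mm. Stays where left (0.03 N m).
- lever_end (a point): Middle of the top face of the red grip, 64 mm from the pivot; axes as lever. Open, this face looks to the jaw and down; push it here to the press's -x and follow it round and down. With the bail hooked it takes 2 to 8 N here, most at 0.6 to 1.2 rad from shut; 0.13 rad before the stop it passes dead centre and then holds itself. Over 20 N on the lever is too much.
- blank_dark: Dark brown pen blank, 20 x 122 x 20 mm, loose, across the board next to the rubber pad. Origin under its middle, y along its length.
- blank_light: Light wood pen blank, 19 x 135 x 19 mm, loose, across the board between the dark blank and the jaw. Origin under its middle, y along its length.
- glue_bottle: Small white glue bottle with a red cap, 32 mm across, 91 mm tall, stands loose near the press. Origin under its middle. Bystander.
- tape_roll: Roll of cream masking tape lying flat, 102 mm across, 25 mm high, loose. Origin under its middle. Bystander.
- wax_tin: Round tin with a red lid, 78 mm across, 31 mm high, loose. Origin under its middle. Bystander.
- sanding_block: Black sanding block with a wooden sole, 62 x 100 x 28 mm, loose. Origin under its middle. Bystander.
Mind the look-alikes: they are no part of the job. There is more than one size of the blank_light; the one meant has the size given above.

How it is judged:
By the outcome, as a careful person would: the job done as asked, in the order asked, and still so for the second after the job is handed in, with the robot touching nothing.
It also fails if it takes over 70 s, if anything falls off the work surface, if the arm or the gripper's body presses on something with over 40 N, if the wrist force passes 120 N, or if a joint passes its speed limit or range.

## Working session

There is one attempt and no reset: what is moved stays moved. The work goes in short steps, Python scripts to look and compute and a shell command to move; the robot and the scene stay as the last step left them, time stands still between calls to the robot, and variables do not carry over. Pictures are saved under pics/ and viewed, and the job is handed in when it is done.

```bash
mkdir -p pics; ls
python3 - <<'E'
from bench import robot
import cv2
o=robot.get_obs(); print(o)
for n in ["scene","side","wrist"]:
    s=robot.snapshot(n); cv2.imwrite(f"pics/{n}0.png",s["color"][:,:,::-1]); print(n,s["intrinsics"],s["eye"],s["rotation"])
E
```

```text
pics
{'time': 0.0, 'joint_positions': array([ 1.09690264e+00,  8.79123495e-02,  1.37223901e+00,  7.69320478e-06,
        1.68363101e+00, -1.03090469e-01]), 'qvel': array([ 0.00072952,  0.00078709, -0.00168453,  0.00071921, -0.00115104,
       -0.00076462]), 'joint_torque': array([-2.66523653e-03, -3.40184498e+01, -3.02422893e+01,  7.14936526e-02,
        3.32705432e-02, -1.88491445e-04]), 'tool_pos': array([0.19904045, 0.51212071, 0.20433525]), 'ee_rot': array([-3.14135971e+00,  2.17730005e-03,  1.19999422e+00]), 'wrist_force': array([0.64415081, 0.51535754, 0.0633119 ]), 'wrist_torque': array([-0.01544736, -0.01137855,  0.04982512]), 'width': 0.09445419919386598}
scene [[513.56342897   0.         275.91813218]
 [  0.         513.56342897 213.57359356]
 [  0.           0.           1.        ]] [-0.16890704  0.7621217   0.54152144] [-1.99430544  0.02436248 -2.44912106]
side [[481.08093098   0.         276.83345067]
 [  0.         481.08093098 205.8997269 ]
 [  0.           0.           1.        ]] [0.17068299 1.12909619 0.53068446] [-1.94527035  0.01457086 -2.89634299]
wrist [[356.34332756   0.         279.80862917]
 [  0.         356.34332756 206.37395229]
 [  0.           0.           1.        ]] [0.12779389 0.54085905 0.38439997] [2.87547789e+00 1.03025060e-03 1.20118155e+00]
```

View pics/scene0.png

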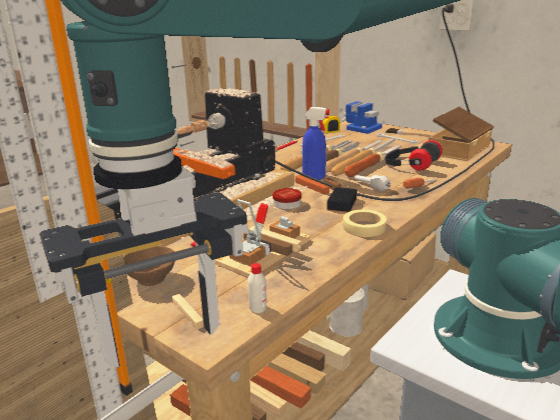

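View pics/side0.png

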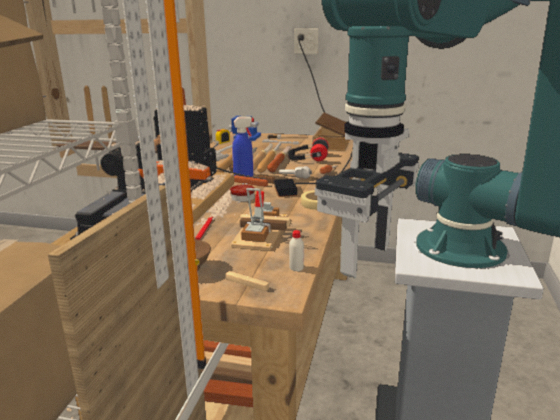

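View pics/wrist0.png

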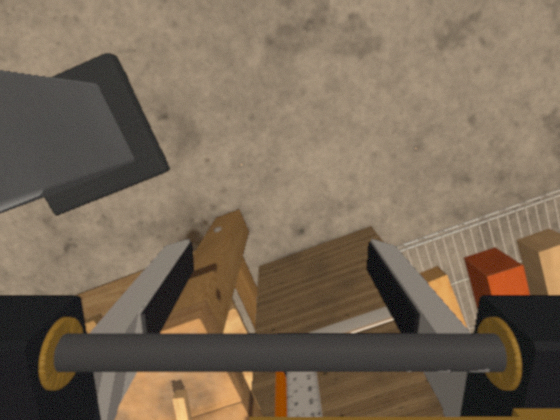

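The scene view shows the press at about (265,240) with the red lever at (261,213) and the blanks around (290,230). I'll enlarge both views.

```bash
cat > h.py <<'E'
import numpy as np, cv2, json
from scipy.spatial.transform import Rotation as Ro
from bench import robot
def cam(n):
    s=robot.snapshot(n); return s
def R(s): return Ro.from_euler('xyz',s["rotation"]).as_matrix()
def ray(s,u,v):
    K=np.array(s["intrinsics"]); d=R(s)@np.linalg.solve(K,[u,v,1.]); return np.array(s["eye"]),d
def atz(s,u,v,z):
    e,d=ray(s,u,v); return e+d*(z-e[2])/d[2]
def proj(s,P):
    P=np.atleast_2d(P); c=(P-np.array(s["eye"]))@R(s); K=np.array(s["intrinsics"]); q=c@K.T; return q[:,:2]/q[:,2:]
def crop(s,u0,v0,u1,v1,k,name):
    im=np.ascontiguousarray(s["color"][v0:v1,u0:u1,::-1]); im=cv2.resize(im,None,fx=k,fy=k,interpolation=cv2.INTER_CUBIC)
    cv2.imwrite("pics/"+name,im)
E
python3 - <<'E'
from h import *
s=cam("scene"); crop(s,190,180,330,280,5.7,"sc1.png")
print(atz(s,258,310,0),atz(s,265,255,0))
t=cam("side"); crop(t,215,170,325,275,5.6,"si1.png")
print(atz(t,296,268,0),atz(t,258,240,0))
E
```

```text
[0.36275771 0.19278417 0.        ] [0.48730728 0.02897358 0.        ]
[0.37003116 0.18544189 0.        ] [0.49533472 0.06232032 0.        ]
```

View pics/sc1.png

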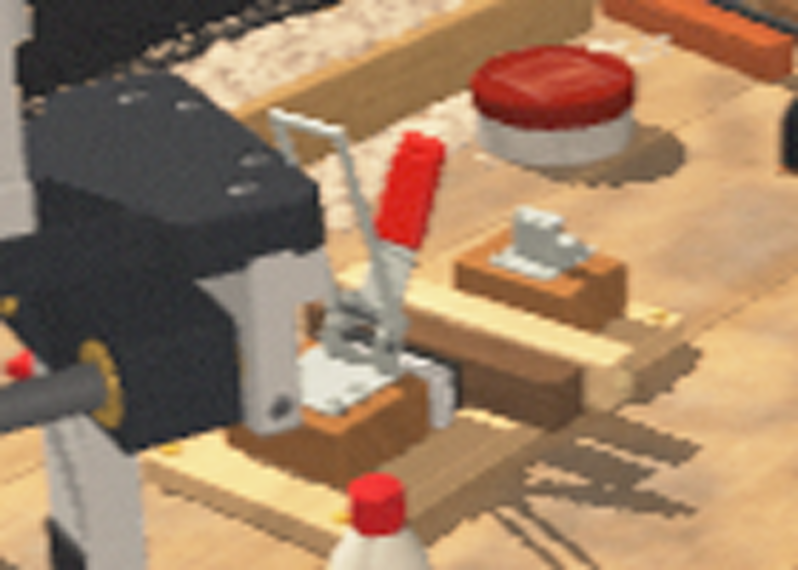

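View pics/si1.png

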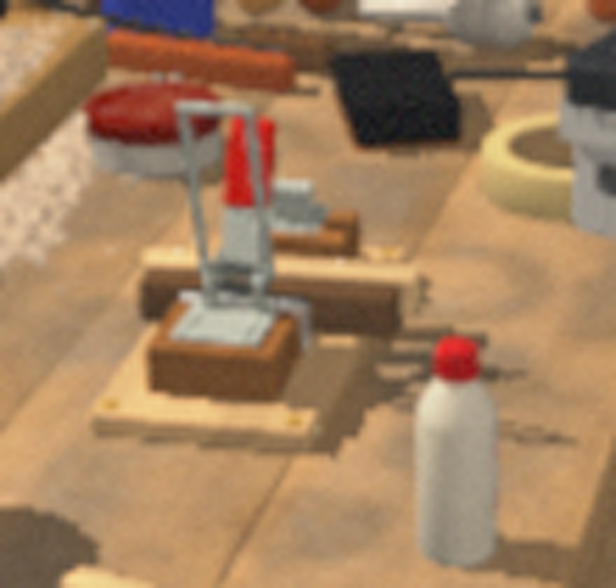

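Run:
```python
from h import *
s=cam("scene"); t=cam("side")
S=lambda u,v:(190+u/5.7,180+v/5.7); T=lambda u,v:(215+u/5.6,170+v/5.6)
for nm,c,p in [("nearleft T",t,T(95,415)),("nearright T",t,T(318,425)),("farright T",t,T(408,252)),("left S",s,S(145,452)),("right S",s,S(690,318))]:
    print(nm,atz(c,*p,0.012))
# bail top corners, triangulate
def tri(p,q):
    e1,d1=ray(s,*p);e2,d2=ray(t,*q); A=np.c_[d1,-d2]; k=np.linalg.lstsq(A,e2-e1,rcond=None)[0]; a=e1+k[0]*d1;b=e2+k[1]*d2; return (a+b)/2,np.linalg.norm(a-b)
print(tri(S(275,115),T(182,104)),tri(S(343,132),T(255,108)), tri(S(425,140),T(252,125)))
```

```text
nearleft T [0.54417086 0.12263348 0.012     ]
nearright T [0.44589619 0.11124797 0.012     ]
farright T [ 0.45117426 -0.08804571  0.012     ]
left S [0.54400962 0.12263167 0.012     ]
right S [ 0.44797521 -0.08693891  0.012     ]
(array([0.51356644, 0.07505638, 0.1406256 ]), np.float64(0.0036849158192807344)) (array([0.48070378, 0.07495368, 0.14170058]), np.float64(0.0025226869672846253)) (array([0.50236879, 0.00752154, 0.10908569]), np.float64(0.001305097895203614))
```

```bash
cat >> h.py <<'E'
def rows(target,yaw,n,p=None,rpy=None,claw=None,tilt=0.0):
    o=robot.get_obs()
    p=np.array(o["tool_pos"] if p is None else p); R0=Ro.from_euler('xyz',o["ee_rot"] if rpy is None else rpy)
    R1=Ro.from_euler('xyz',[np.pi,0,yaw])
    rv=(R0.inv()*R1).as_rotvec(); d=(np.array(target)-p)/n
    P=[];W=[]
    for i in range(n):
        Ri=R0*Ro.from_rotvec(rv*i/n)
        P.append([round(float(x),1) for x in Ri.inv().apply(d)*1000]); W.append([round(float(x),3) for x in rv/n])
    for i in range(0,n,8): print(json.dumps({"delta_pos":P[i:i+8],"rotation":W[i:i+8]}))
E
python3 -c "
from h import *
rows([.48,-.05,.26],0,16)"
```

```text
{"delta_pos": [[-26.4, 29.1, -3.4], [-24.2, 31.0, -3.4], [-21.8, 32.7, -3.4], [-19.3, 34.3, -3.4], [-16.6, 35.6, -3.4], [-13.9, 36.7, -3.4], [-11.1, 37.7, -3.4], [-8.3, 38.4, -3.4]], "rotation": [[0.0, 0.0, 0.075], [0.0, 0.0, 0.075], [0.0, 0.0, 0.075], [0.0, 0.0, 0.075], [0.0, 0.0, 0.075], [0.0, 0.0, 0.075], [0.0, 0.0, 0.075], [0.0, 0.0, 0.075]]}
{"delta_pos": [[-5.4, 38.9, -3.4], [-2.4, 39.2, -3.4], [0.5, 39.3, -3.4], [3.4, 39.1, -3.4], [6.4, 38.8, -3.4], [9.3, 38.2, -3.4], [12.1, 37.4, -3.4], [14.9, 36.4, -3.4]], "rotation": [[0.0, 0.0, 0.075], [0.0, 0.0, 0.075], [0.0, 0.0, 0.075], [0.0, 0.0, 0.075], [0.0, 0.0, 0.075], [0.0, 0.0, 0.075], [0.0, 0.0, 0.075], [0.0, 0.0, 0.075]]}
```

```bash
python3 -m handwheel '{"delta_pos": [[-26, 29, -10], [-24, 31, -10], [-22, 33, -10], [-19, 34, -10], [-17, 36, -6], [-14, 37, -6], [-11, 38, -2], [-8, 38, 0]], "rotation": [[0,0,0.075],[0,0,0.075],[0,0,0.075],[0,0,0.075],[0,0,0.075],[0,0,0.075],[0,0,0.075],[0,0,0.075]], "claw":[-1,-1,-1,-1,-1,-1,-1,-1]}' && python3 -m handwheel '{"delta_pos": [[-5, 39, 0], [-2, 39, 0], [0, 39, 0], [3, 39, 0], [6, 39, 0], [9, 38, 0], [12, 37, 0], [15, 36, 0]], "rotation": [[0,0,0.075],[0,0,0.075],[0,0,0.075],[0,0,0.075],[0,0,0.075],[0,0,0.075],[0,0,0.075],[0,0,0.075]], "claw":[-1,-1,-1,-1,-1,-1,-1,-1]}'
python3 - <<'E'
from h import *
s=cam("wrist"); cv2.imwrite("pics/w1.png",s["color"][:,:,::-1]); print(s["eye"],s["rotation"])
s=cam("side"); crop(s,215,170,325,275,5.6,"si2.png")
s=cam("scene"); crop(s,190,180,330,280,5.7,"sc2.png")
E
```

```text
time: 1.35
tool_pos: [0.3409, 0.2304, 0.26]
ee_rot: [3.141, -0.001, 0.598]
wrist_force: [0.3, 0.4, 0.5]
width: 0.0939
time: 2.35
tool_pos: [0.4801, -0.0499, 0.2596]
ee_rot: [-3.141, -0.0, -0.003]
wrist_force: [-0.1, -0.0, -0.6]
width: 0.0938
[0.47988196 0.0271043  0.4395493 ] [ 2.87672555e+00 -1.41844707e-03 -1.48277015e-03]
```

View pics/w1.png

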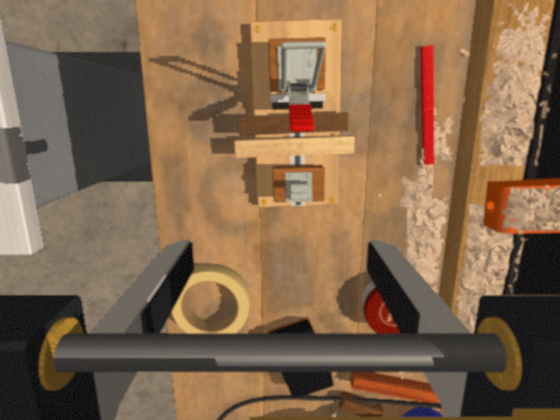

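View pics/si2.png

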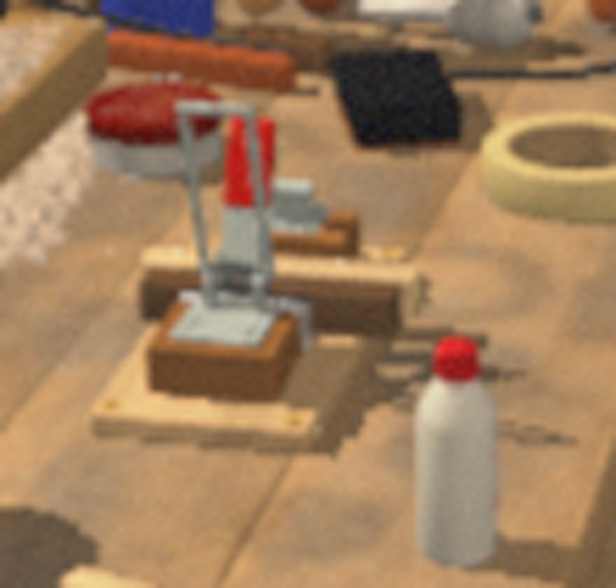

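View pics/sc2.png

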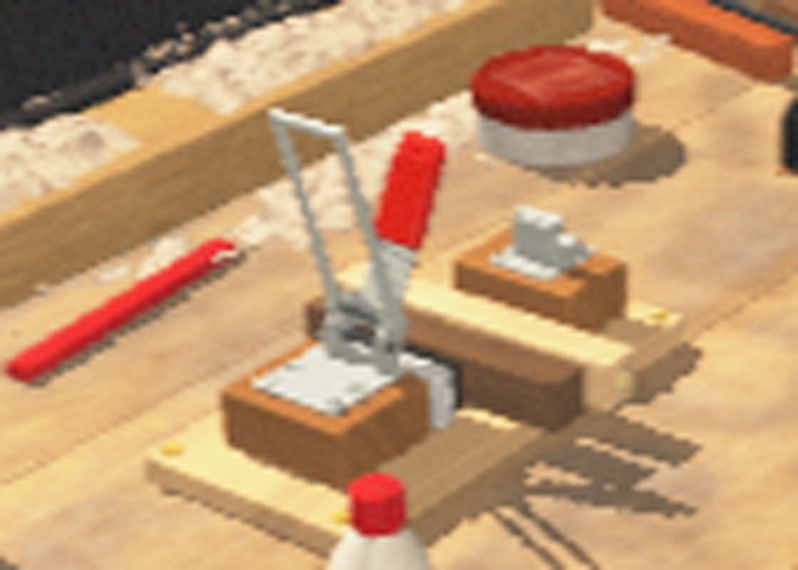

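The wrist view shows the whole board, about (251–341, 20–206), with the jaw at (298,183) and the bail near (300,65). I'll enlarge it for measuring.

Run:
```python
from h import *
s=cam("wrist"); crop(s,230,5,370,105,5.7,"w2a.png"); crop(s,230,100,370,215,5.2,"w2b.png")
```

```text
(no output)
```

View pics/w2a.png

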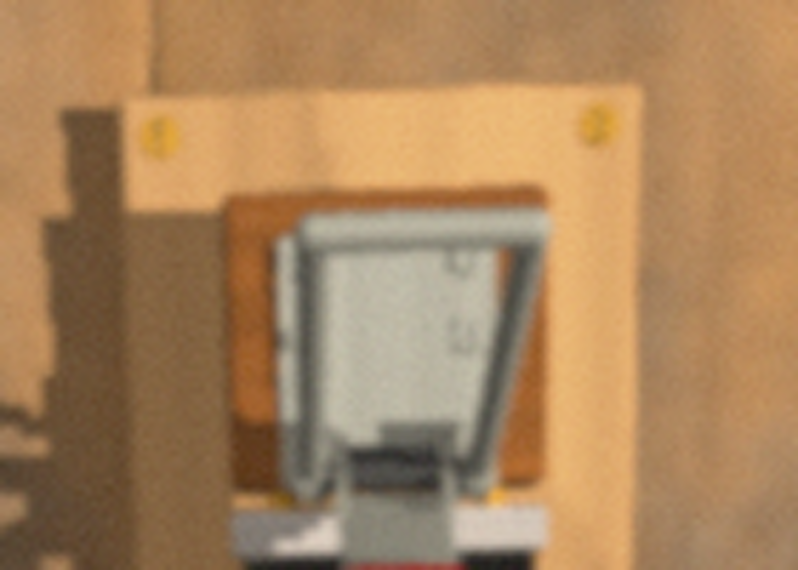

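View pics/w2b.png

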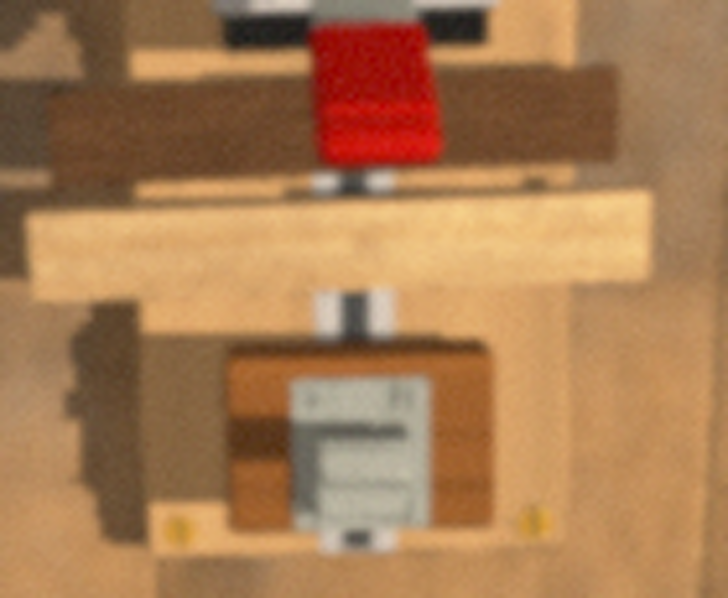

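```bash
cat >> h.py <<'E'
def press2w(P,pose):
    x,y,a=pose; P=np.atleast_2d(P)/1000.; c,s_=np.cos(a),np.sin(a)
    return np.c_[x+c*P[:,0]-s_*P[:,1], y+s_*P[:,0]+c*P[:,1], P[:,2]]
E
python3 - <<'E'
from h import *
from scipy.optimize import least_squares
w=cam("wrist");s=cam("scene");t=cam("side")
A=lambda u,v:(230+u/5.7,5+v/5.7);B=lambda u,v:(230+u/5.2,100+v/5.2)
S=lambda u,v:(190+u/5.7,180+v/5.7); T=lambda u,v:(215+u/5.6,170+v/5.6)
obs=[(w,A(125,102),(-105,-50,12)),(w,A(641,88),(-105,50,12)),(w,B(152,554),(105,-50,12)),(w,B(562,545),(105,50,12)),
 (t,T(95,415),(-105,50,12)),(t,T(318,425),(-105,-50,12)),(t,T(408,252),(105,-50,12)),(s,S(145,460),(-105,50,12)),(s,S(688,318),(105,-50,12))]
f=lambda p:np.concatenate([proj(c,press2w(P,p))[0]-np.array(o) for c,o,P in obs])
for c,o,P in obs: print(P,atz(c,*o,.012))
for sub in (obs[:4],obs):
    g=lambda p:np.concatenate([proj(c,press2w(P,p))[0]-np.array(o) for c,o,P in sub])
    r=least_squares(g,[.5,.01,-1.57]); print(r.x,np.round(r.fun.reshape(-1,2),1).tolist())
p=r.x
def inv(X):
    d=np.array(X)-[p[0],p[1],0]; c,sn=np.cos(p[2]),np.sin(p[2]); return np.round(1000*np.array([c*d[0]+sn*d[1],-sn*d[0]+c*d[1],d[2]]),1)
print("jaw top front/back", [inv(atz(w,*B(u,v),.036)) for u,v in [(230,358),(492,350),(230,528),(492,520)]])
print("light blank", [inv(atz(w,*B(u,v),.031)) for u,v in [(28,215),(652,193),(35,300),(650,278)]])
print("dark", [inv(atz(w,*B(u,v),.032)) for u,v in [(50,95),(617,68),(50,188),(617,158)]])
print("bar",[inv(atz(w,*A(u,v),.1405)) for u,v in [(300,230),(548,225),(424,228)]])
print("keeper shadow top z", [inv(atz(w,*B(u,v),.056)) for u,v in [(300,485),(412,483),(300,430),(410,430)]])
print("pad", [inv(atz(w,*B(u,v),.03)) for u,v in [(225,45),(485,42)]])
print("lever tip", [inv(atz(w,*B(u,v),.115)) for u,v in [(320,160),(440,155),(320,100),(435,100)]])
E
```

```text
(-105, -50, 12) [0.44895532 0.11971719 0.012     ]
(-105, 50, 12) [0.54752695 0.12221475 0.012     ]
(105, -50, 12) [ 0.45392568 -0.08769186  0.012     ]
(105, 50, 12) [ 0.55176377 -0.08540321  0.012     ]
(-105, 50, 12) [0.54417086 0.12263348 0.012     ]
(-105, -50, 12) [0.44589619 0.11124797 0.012     ]
(105, -50, 12) [ 0.45117426 -0.08804571  0.012     ]
(-105, 50, 12) [0.53967564 0.12684445 0.012     ]
(105, -50, 12) [ 0.4486139  -0.08645922  0.012     ]
[ 0.50055833  0.01687131 -1.54805811] [[-0.7, -1.0], [0.6, -0.8], [-0.8, 1.2], [0.9, 1.2]]
[ 0.49989238  0.01667942 -1.54527946] [[-1.6, -0.7], [-0.3, -0.7], [-1.1, 1.5], [0.6, 1.3], [-1.2, -0.1], [-1.5, 1.6], [-0.4, -0.2], [-1.2, -1.8], [-0.6, -1.0]]
jaw top front/back [array([ 52.6, -28.2,  36. ]), array([52.3, 29.2, 36. ]), array([ 91.1, -29.3,  36. ]), array([90.7, 29.5, 36. ])]
light blank [array([ 21. , -71.3,  31. ]), array([19.7, 64.3, 31. ]), array([ 39.5, -70.8,  31. ]), array([38.1, 64.4, 31. ])]
dark [array([ -4.2, -65. ,  32. ]), array([-6.7, 55.8, 32. ]), array([ 15.3, -66.1,  32. ]), array([12. , 56.3, 32. ])]
bar [array([-60.1, -16.8, 140.5]), array([-59.9,  16.8, 140.5]), array([-60. ,   0. , 140.5])]
keeper shadow top z [array([ 76.9, -13.7,  56. ]), array([77.1, 10.1, 56. ]), array([ 65.1, -13.5,  56. ]), array([65.6,  9.7, 56. ])]
pad [array([-13.5, -27.4,  30. ]), array([-12.8,  28. ,  30. ])]
lever tip [array([  6.2, -10.2, 115. ]), array([  5.9,  10.4, 115. ]), array([ -3.8, -10. , 115. ]), array([ -3.3,   9.5, 115. ])]
```

```bash
python3 -m handwheel '{"delta_pos": [[11,23,0],[11,23,0],[0,0,45],[0,0,45],[0,0,45],[0,0,45],[0,0,40],[0,0,0]], "rotation": [[0,0,-0.027],[0,0,0],[0,0,0],[0,0,0],[0,0,0],[0,0,0],[0,0,0],[0,0,0]], "claw":[1,1,1,1,1,1,1,1]}'
cat >> h.py <<'E'
PP=np.array([.5003,.0168,-1.547])
def inv(X,p=PP):
    d=np.array(X)-[p[0],p[1],0]; c,sn=np.cos(p[2]),np.sin(p[2]); return np.round(1000*np.array([c*d[0]+sn*d[1],-sn*d[0]+c*d[1],d[2]]),1)
def st():
    o=robot.get_obs(); F=np.array(o["wrist_force"]); c,sn=np.cos(PP[2]),np.sin(PP[2])
    print("t",round(o["time"],2),"press",inv(o["tool_pos"]),"F press",np.round([c*F[0]+sn*F[1],-sn*F[0]+c*F[1],F[2]],2),"rpy",np.round(o["ee_rot"],3),"w",round(o["width"],4))
E
python3 - <<'E'
from h import *
st()
s=cam("wrist"); cv2.imwrite("pics/w3.png",s["color"][:,:,::-1])
E
```

```text
time: 3.7
tool_pos: [0.4994, -0.0934, 0.0359]
ee_rot: [-3.139, 0.008, 0.027]
wrist_force: [-0.0, -0.2, 0.4]
width: 0.0171
t 3.7 press [110.2  -3.5  35.9] F press [ 0.18 -0.02  0.42] rpy [-3.139  0.008  0.027] w 0.0171
```

View pics/w3.png

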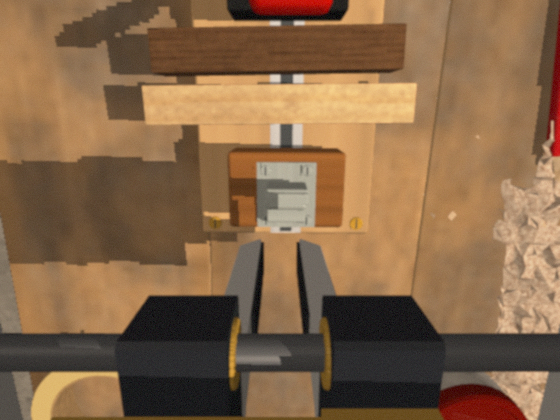

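```bash
python3 -m handwheel '{"delta_pos": [[3,0,7],[0,0,7],[0,0,0],[0,-1,0],[0,-1,0],[0,-1,0],[0,-1,0],[0,0,0]], "rotation": [[0,0,0],[0,0,0],[0,0,0],[0,0,0],[0,0,0],[0,0,0],[0,0,0],[0,0,0]], "claw":[1,1,1,1,1,1,1,1]}'
python3 - <<'E'
from h import *
st()
s=cam("wrist"); cv2.imwrite("pics/w4.png",s["color"][:,:,::-1])
E
```

```text
time: 4.75
tool_pos: [0.5052, -0.0901, 0.0255]
ee_rot: [-3.142, -0.0, 0.027]
wrist_force: [0.5, -0.3, 0.2]
width: 0.0003
t 4.75 press [107.    2.3  25.5] F press [0.3  0.52 0.16] rpy [-3.142 -0.     0.027] w 0.0003
```

View pics/w4.png

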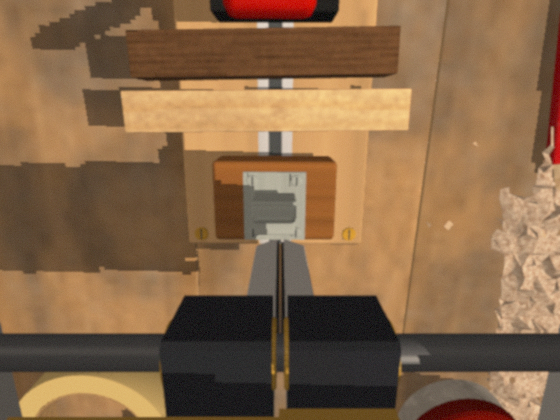

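```bash
python3 -m handwheel '{"delta_pos": [[-2,-1,2],[0,-1,0],[0,-1,0],[0,-1,0],[0,-1.5,0],[0,-1.5,0],[0,-1.5,0],[0,-1.5,0]], "rotation": [[0,0,-0.003],[0,0,0],[0,0,0],[0,0,0],[0,0,0],[0,0,0],[0,0,0],[0,0,0]], "claw":[1,1,1,1,1,1,1,1]}'
python3 -c "
from h import *
st()"
```

```text
time: 5.8
tool_pos: [0.5029, -0.0803, 0.0235]
ee_rot: [3.141, -0.0, 0.03]
wrist_force: [0.1, -3.2, -1.6]
width: 0.0002
t 5.8 press [97.2  0.3 23.5] F press [ 3.18  0.06 -1.61] rpy [ 3.141 -0.     0.03 ] w 0.0002
```

```bash
python3 -m handwheel '{"delta_pos": [[0,-2,0],[0,-2,0],[0,-2,0],[0,-2,0],[0,-2,0],[0,-2,0],[0,-1.5,0],[0,-1,0]], "rotation": [[0,0,0],[0,0,0],[0,0,0],[0,0,0],[0,0,0],[0,0,0],[0,0,0],[0,0,0]], "claw":[1,1,1,1,1,1,1,1]}'
python3 - <<'E'
from h import *
st()
s=cam("wrist"); cv2.imwrite("pics/w5.png",s["color"][:,:,::-1])
E
```

```text
time: 6.8
tool_pos: [0.5026, -0.0657, 0.0235]
ee_rot: [-3.142, -0.0, 0.03]
wrist_force: [1.3, -2.9, -2.4]
width: 0.0003
t 6.8 press [82.6  0.3 23.5] F press [ 2.92  1.2  -2.39] rpy [-3.142 -0.     0.03 ] w 0.0003
```

View pics/w5.png

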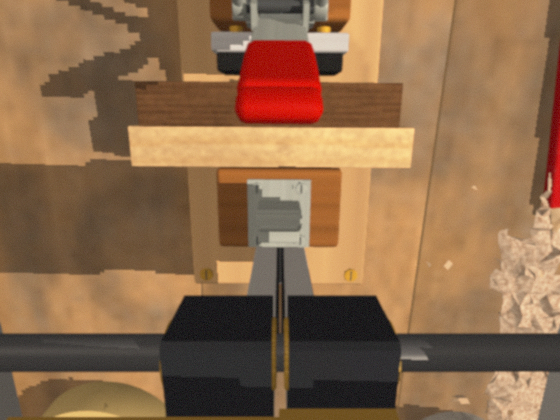

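Run:
```python
from h import *
s=cam("wrist"); crop(s,190,20,370,160,4.2,"w5z.png")
for nm,u,v,z in [("pad",280,75,.028),("dark -x",180,83,.032),("dark +x",150,126,.032),("light -x",200,127,.031),("light+x",200,165,.031),("jaw-x",235,169,.036),("jaw+x",235,246,.036)]:
    print(nm,inv(atz(s,u,v,z)))
```

```text
pad [-10.1  -0.4  28. ]
dark -x [ -6.  -45.9  32. ]
dark +x [ 13.3 -61.2  32. ]
light -x [ 13.6 -38.   31. ]
light+x [ 31.7 -38.9  31. ]
jaw-x [ 32.7 -21.4  36. ]
jaw+x [ 71.6 -22.3  36. ]
```

View pics/w5z.png

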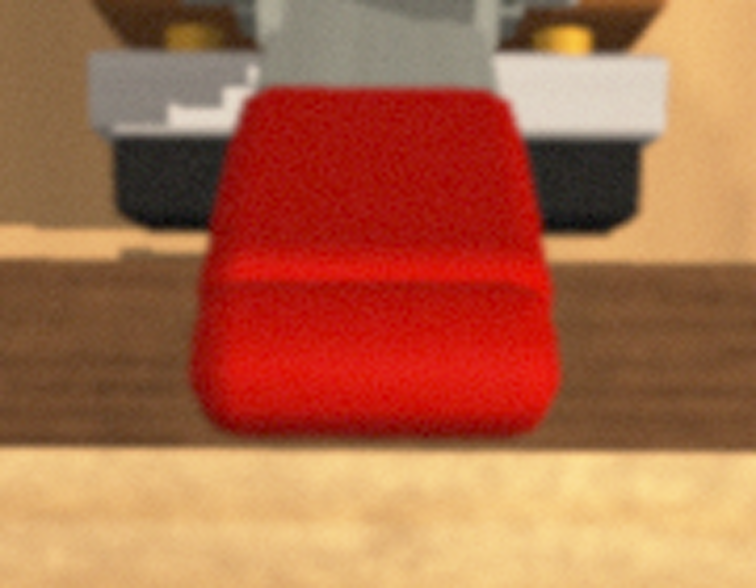

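```bash
python3 -m handwheel '{"delta_pos": [[0,-0.3,0],[0,-0.3,0],[0,-0.3,0],[0,-0.3,0],[0,-0.3,0],[0,-0.3,0],[0,0,0],[0,0,0]], "rotation": [[0,0,0],[0,0,0],[0,0,0],[0,0,0],[0,0,0],[0,0,0],[0,0,0],[0,0,0]], "claw":[1,1,1,1,1,1,1,1]}'
python3 - <<'E'
from h import *
st()
s=cam("wrist"); crop(s,190,20,370,160,4.2,"w6z.png")
for nm,u,v,z in [("pad",280,75,.028)]: pass
E
```

```text
time: 7.9
tool_pos: [0.5025, -0.064, 0.0235]
ee_rot: [-3.141, -0.0, 0.03]
wrist_force: [1.6, -2.0, -1.4]
width: 0.0005
t 7.9 press [80.8  0.3 23.5] F press [ 2.06  1.57 -1.43] rpy [-3.141 -0.     0.03 ] w 0.0005
```

View pics/w6z.png

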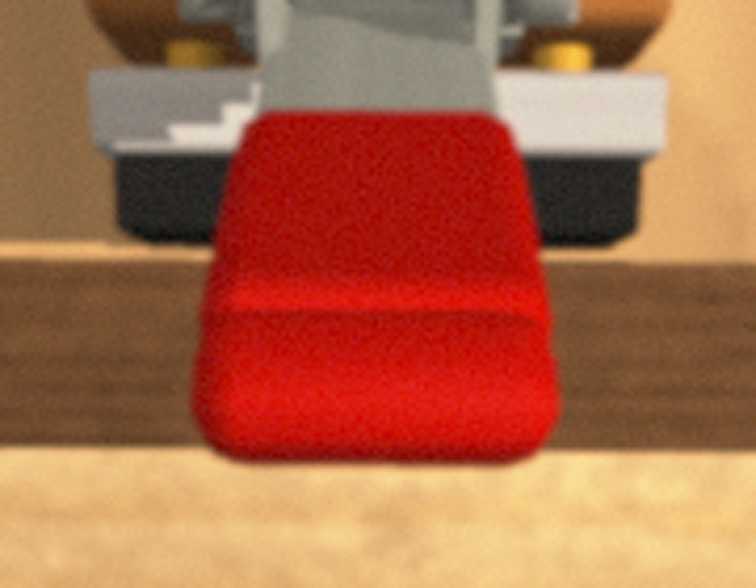

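```bash
python3 -m handwheel '{"delta_pos": [[0,-0.2,0],[0,-0.2,0],[0,-0.2,0],[0,-0.1,0],[0,-0.1,0],[0,-0.1,0],[0,-0.1,0],[0,0,0]], "rotation": [[0,0,0],[0,0,0],[0,0,0],[0,0,0],[0,0,0],[0,0,0],[0,0,0],[0,0,0]], "claw":[1,1,1,1,1,1,1,1]}'
python3 - <<'E'
from h import *
st()
E
```

```text
time: 8.95
tool_pos: [0.5024, -0.063, 0.0235]
ee_rot: [-3.142, -0.0, 0.03]
wrist_force: [3.1, -3.6, -1.9]
width: 0.0002
t 8.95 press [79.8  0.2 23.5] F press [ 3.68  2.97 -1.94] rpy [-3.142 -0.     0.03 ] w 0.0002
```

```bash
python3 -m handwheel '{"delta_pos": [[0.2,-0.1,0],[0,-0.1,0],[0,-0.1,0],[0,-0.1,0],[0,0,0],[0,0,0],[0,0,0],[0,0,0]], "rotation": [[0,0,0],[0,0,0],[0,0,0],[0,0,0],[0,0,0],[0,0,0],[0,0,0],[0,0,0]], "claw":[1,1,1,1,1,1,1,1]}'
python3 - <<'E'
from h import *
st()
E
```

```text
time: 9.95
tool_pos: [0.5024, -0.0626, 0.0235]
ee_rot: [-3.141, 0.0, 0.03]
wrist_force: [-0.4, -2.9, -0.6]
width: 0.0002
t 9.95 press [79.4  0.2 23.5] F press [ 2.93 -0.5  -0.64] rpy [-3.141  0.     0.03 ] w 0.0002
```

```bash
python3 -m handwheel '{"delta_pos": [[0,-0.1,0],[0,-0.1,0],[0,-0.1,0],[0,-0.1,0],[0,-0.1,0],[0,0,0],[0,0,0],[0,0,0]], "rotation": [[0,0,0],[0,0,0],[0,0,0],[0,0,0],[0,0,0],[0,0,0],[0,0,0],[0,0,0]], "claw":[1,1,1,1,1,1,1,1]}'
python3 - <<'E'
from h import *
st()
s=cam("wrist"); crop(s,190,20,370,160,4.2,"w7z.png")
E
```

```text
time: 10.95
tool_pos: [0.5024, -0.0621, 0.0234]
ee_rot: [-3.141, 0.0, 0.03]
wrist_force: [-1.7, -3.2, 0.8]
width: 0.0007
t 10.95 press [78.9  0.3 23.4] F press [ 3.19 -1.76  0.82] rpy [-3.141  0.     0.03 ] w 0.0007
```

View pics/w7z.png

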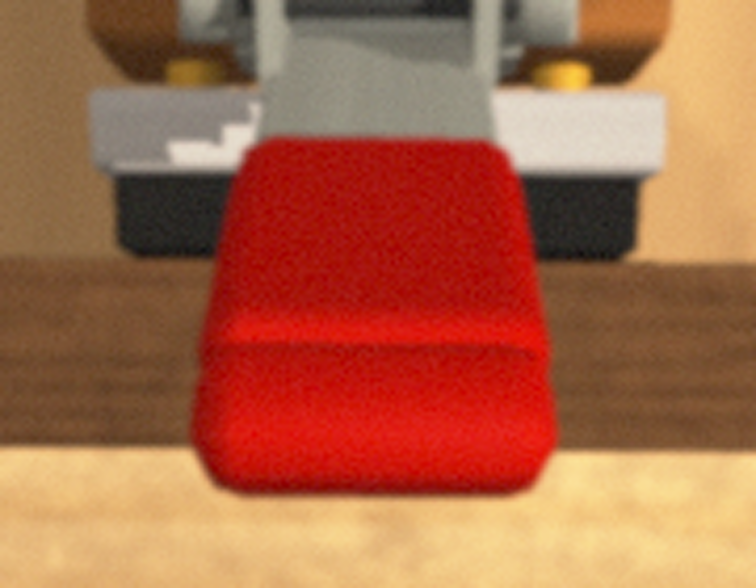

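```bash
python3 -m handwheel '{"delta_pos": [[0,-0.1,0],[0,-0.1,0],[0,-0.1,0],[0,-0.1,0],[0,0,0],[0,0,0],[0,0,0],[0,0,0]], "rotation": [[0,0,0],[0,0,0],[0,0,0],[0,0,0],[0,0,0],[0,0,0],[0,0,0],[0,0,0]], "claw":[1,1,1,1,1,1,1,1]}'
python3 - <<'E'
from h import *
st()
E
```

```text
time: 12.0
tool_pos: [0.5024, -0.0617, 0.0234]
ee_rot: [-3.141, 0.0, 0.03]
wrist_force: [-2.4, -3.5, 1.5]
width: 0.0006
t 12.0 press [78.5  0.3 23.4] F press [ 3.45 -2.48  1.51] rpy [-3.141  0.     0.03 ] w 0.0006
```

```bash
python3 -m handwheel '{"delta_pos": [[-0.1,-0.1,0],[0,-0.1,0],[0,-0.1,0],[0,-0.1,0],[0,0,0],[0,0,0],[0,0,0],[0,0,0]], "rotation": [[0,0,0],[0,0,0],[0,0,0],[0,0,0],[0,0,0],[0,0,0],[0,0,0],[0,0,0]], "claw":[1,1,1,1,1,1,1,1]}'
python3 - <<'E'
from h import *
st()
E
```

```text
time: 13.0
tool_pos: [0.5024, -0.0614, 0.0235]
ee_rot: [3.141, -0.0, 0.03]
wrist_force: [-1.0, -4.1, 0.5]
width: 0.0006
t 13.0 press [78.3  0.3 23.5] F press [ 4.04 -1.08  0.55] rpy [ 3.141 -0.     0.03 ] w 0.0006
```

```bash
python3 -m handwheel '{"delta_pos": [[-0.05,-0.1,0],[0,-0.1,0],[0,-0.1,0],[0,0,0],[0,0,0],[0,0,0],[0,0,0],[0,0,0]], "rotation": [[0,0,0],[0,0,0],[0,0,0],[0,0,0],[0,0,0],[0,0,0],[0,0,0],[0,0,0]], "claw":[1,1,1,1,1,1,1,1]}'
python3 - <<'E'
from h import *
st()
E
```

```text
time: 14.0
tool_pos: [0.5024, -0.0614, 0.0235]
ee_rot: [3.141, -0.0, 0.03]
wrist_force: [-1.9, -5.7, 0.4]
width: 0.0006
t 14.0 press [78.2  0.3 23.5] F press [ 5.66 -2.01  0.41] rpy [ 3.141 -0.     0.03 ] w 0.0006
```

```bash
python3 -m handwheel '{"delta_pos": [[-0.05,-0.1,0],[0,-0.1,0],[0,0,0],[0,0,0],[0,0,0],[0,0,0],[0,0,0],[0,0,0]], "rotation": [[0,0,0],[0,0,0],[0,0,0],[0,0,0],[0,0,0],[0,0,0],[0,0,0],[0,0,0]], "claw":[1,1,1,1,1,1,1,1]}'
python3 - <<'E'
from h import *
st()
E
```

```text
time: 15.0
tool_pos: [0.5024, -0.0613, 0.0235]
ee_rot: [3.141, -0.0, 0.03]
wrist_force: [-1.7, -5.7, 1.2]
width: 0.0004
t 15.0 press [78.1  0.3 23.5] F press [ 5.61 -1.86  1.16] rpy [ 3.141 -0.     0.03 ] w 0.0004
```

```bash
python3 -m handwheel '{"delta_pos": [[0,-0.1,0],[0,-0.1,0],[0,0,0],[0,0,0],[0,0,0],[0,0,0],[0,0,0],[0,0,0]], "rotation": [[0,0,0],[0,0,0],[0,0,0],[0,0,0],[0,0,0],[0,0,0],[0,0,0],[0,0,0]], "claw":[1,1,1,1,1,1,1,1]}'
python3 - <<'E'
from h import *
st()
E
```

```text
time: 16.0
tool_pos: [0.5024, -0.0613, 0.0235]
ee_rot: [3.14, -0.0, 0.03]
wrist_force: [-1.1, -5.8, 0.1]
width: 0.0006
t 16.0 press [78.1  0.3 23.5] F press [ 5.79 -1.21  0.13] rpy [ 3.14 -0.    0.03] w 0.0006
```

```bash
python3 -m handwheel '{"delta_pos": [[0,-0.15,0],[0,-0.15,0],[0,0,0],[0,0,0],[0,0,0],[0,0,0],[0,0,0],[0,0,0]], "rotation": [[0,0,0],[0,0,0],[0,0,0],[0,0,0],[0,0,0],[0,0,0],[0,0,0],[0,0,0]], "claw":[1,1,1,1,1,1,1,1]}'
python3 - <<'E'
from h import *
st()
s=cam("wrist"); crop(s,190,20,370,160,4.2,"w8z.png")
E
```

```text
time: 17.0
tool_pos: [0.5025, -0.0612, 0.0235]
ee_rot: [3.14, -0.0, 0.03]
wrist_force: [-0.9, -6.0, 0.5]
width: 0.0009
t 17.0 press [78.   0.3 23.5] F press [ 5.98 -1.04  0.54] rpy [ 3.14 -0.    0.03] w 0.0009
```

View pics/w8z.png

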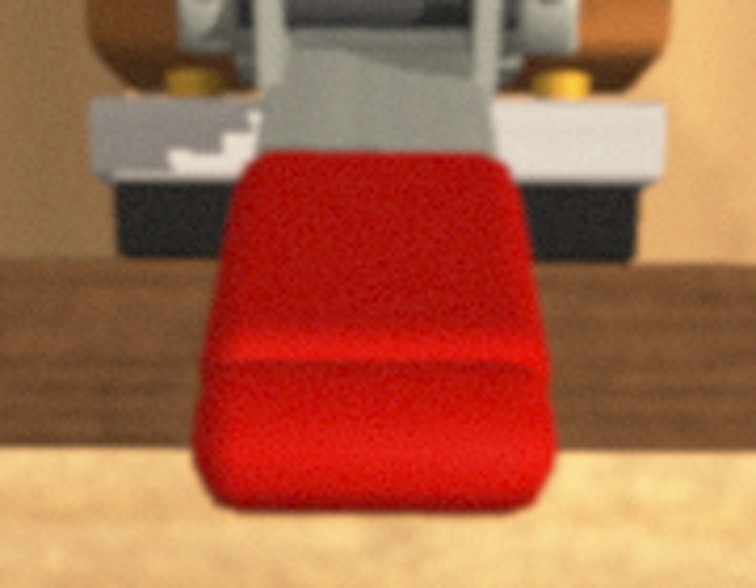

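```bash
python3 -m handwheel '{"delta_pos": [[0,-0.2,0],[0,-0.2,0],[0,-0.1,0],[0,0,0],[0,0,0],[0,0,0],[0,0,0],[0,0,0]], "rotation": [[0,0,0],[0,0,0],[0,0,0],[0,0,0],[0,0,0],[0,0,0],[0,0,0],[0,0,0]], "claw":[1,1,1,1,1,1,1,1]}'
python3 - <<'E'
from h import *
st()
E
```

```text
time: 18.05
tool_pos: [0.5025, -0.0611, 0.0235]
ee_rot: [3.139, -0.0, 0.03]
wrist_force: [-1.4, -7.8, 0.5]
width: 0.0005
t 18.05 press [78.   0.3 23.5] F press [ 7.79 -1.61  0.45] rpy [ 3.139 -0.     0.03 ] w 0.0005
```

```bash
python3 -m handwheel '{"delta_pos": [[0,2,0],[0,8,0],[0,0,-45],[0,0,-45],[0,0,-45],[0,0,-40],[0,-48,0],[0,-48,0]], "rotation": [[0,0,0],[0,0,0],[0,0,0.003],[0,0,0.003],[0,0,0],[0,0,0],[0,0,0],[0,0,0]], "claw":[1,1,1,1,-0.06,-0.06,-0.06,-0.06]}' && python3 -m handwheel '{"delta_pos": [[0,-50,0],[0,0,0],[0,0,20],[0,0,15],[0,0,0],[0,0,0],[0,0,0],[0,0,0]], "rotation": [[0,0,0],[0,0,0],[0,0,0],[0,0,0],[0,0,0],[0,0,0],[0,0,0],[0,0,0]], "claw":[-0.06,-0.06,-0.06,-0.06,-0.06,-0.06,-0.06,-0.06]}'
python3 - <<'E'
from h import *
st()
s=cam("wrist"); cv2.imwrite("pics/w9.png",s["color"][:,:,::-1]); s0=s
s=cam("side"); crop(s,215,120,325,225,5.6,"si9.png")
s=cam("scene"); crop(s,190,150,330,250,5.7,"sc9.png")
E
```

```text
time: 19.05
tool_pos: [0.5008, 0.0277, 0.1993]
ee_rot: [-3.139, -0.002, 0.023]
wrist_force: [0.6, -0.1, 0.1]
width: 0.0371
time: 20.05
tool_pos: [0.4994, 0.0761, 0.1642]
ee_rot: [-3.141, -0.001, 0.024]
wrist_force: [0.5, -0.3, -0.5]
width: 0.05
t 20.05 press [-59.3   0.5 164.2] F press [ 0.27  0.5  -0.46] rpy [-3.141e+00 -1.000e-03  2.400e-02] w 0.05
```

View pics/w9.png

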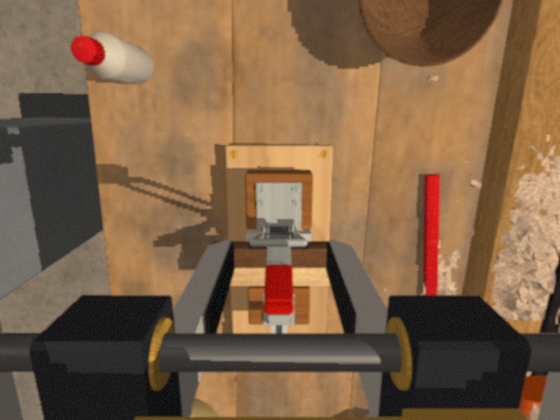

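View pics/si9.png

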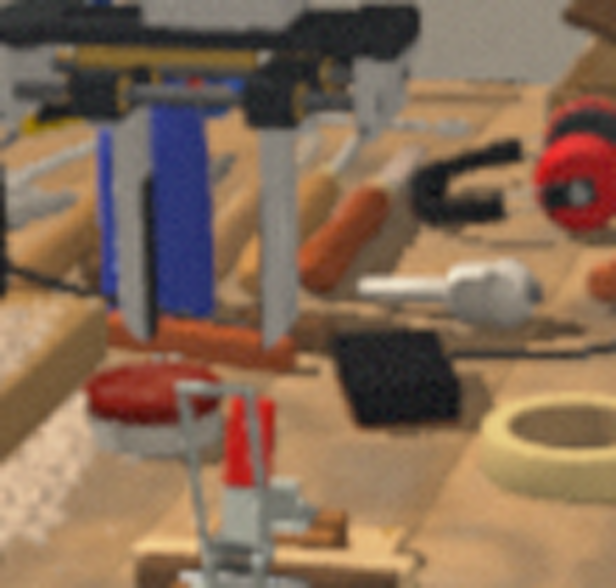

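View pics/sc9.png

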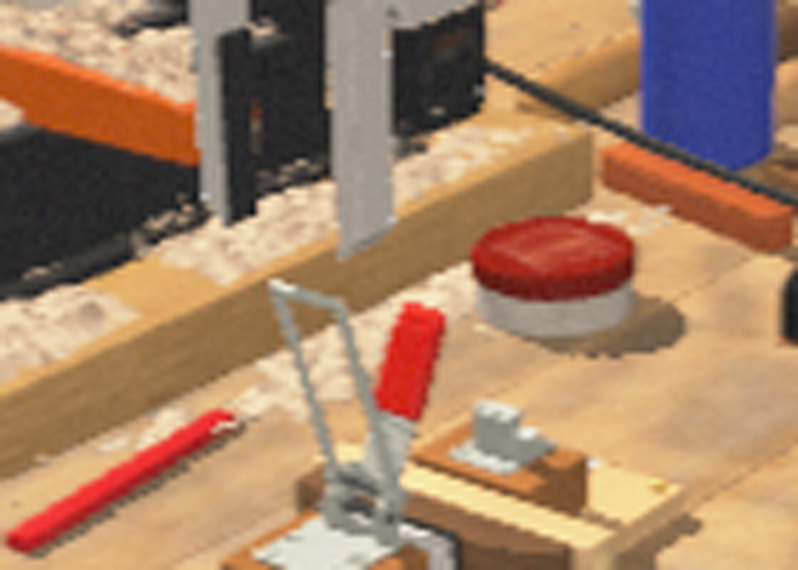

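Run:
```python
from h import *
s=cam("wrist"); crop(s,190,130,370,270,4.2,"w10.png")
print(proj(s,press2w([[-60,-17,140],[-60,17,140],[-31,-17,54],[-31,17,54]],PP)))
```

```text
[[251.34779399 239.8366045 ]
 [307.27794944 239.88071656]
 [259.53972003 236.31385819]
 [298.97695043 236.34568875]]
```

View pics/w10.png

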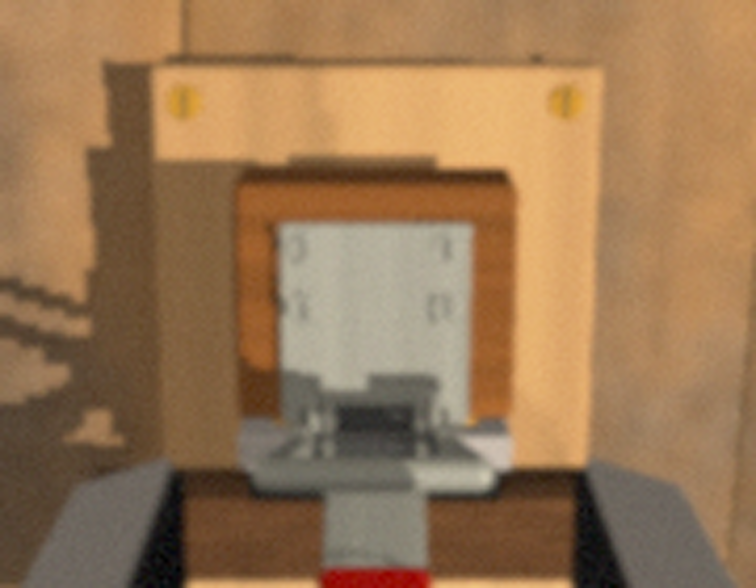

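```bash
python3 -m handwheel '{"delta_pos": [[-0.4,2.3,10],[0,0,10],[0,0,10],[0,0,8],[0,0,0],[0,0,0],[0,0,0],[0,0,0]], "rotation": [[0,0,0],[0,0,0],[0,0,0],[0,0,0],[0,0,0],[0,0,0],[0,0,0],[0,0,0]], "claw":[-0.06,-0.06,-0.06,-0.06,-0.06,1,1,1]}'
python3 - <<'E'
from h import *
st()
s=cam("wrist"); crop(s,190,130,370,270,4.2,"w11.png")
s=cam("scene"); crop(s,190,150,330,250,5.7,"sc11.png")
E
```

```text
time: 21.25
tool_pos: [0.4987, 0.0739, 0.126]
ee_rot: [-3.141, -0.0, 0.024]
wrist_force: [-1.1, 0.2, 1.1]
width: 0.0342
t 21.25 press [-57.1  -0.3 126. ] F press [-0.22 -1.12  1.05] rpy [-3.141 -0.     0.024] w 0.0342
```

View pics/w11.png

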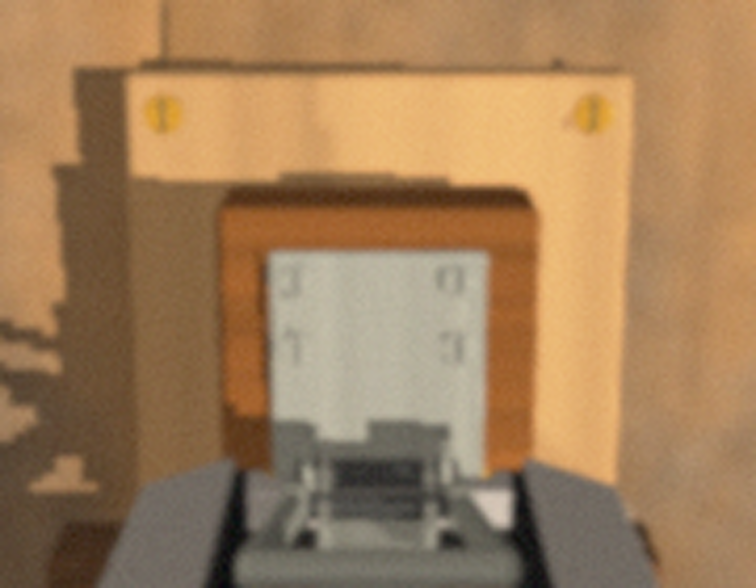

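View pics/sc11.png

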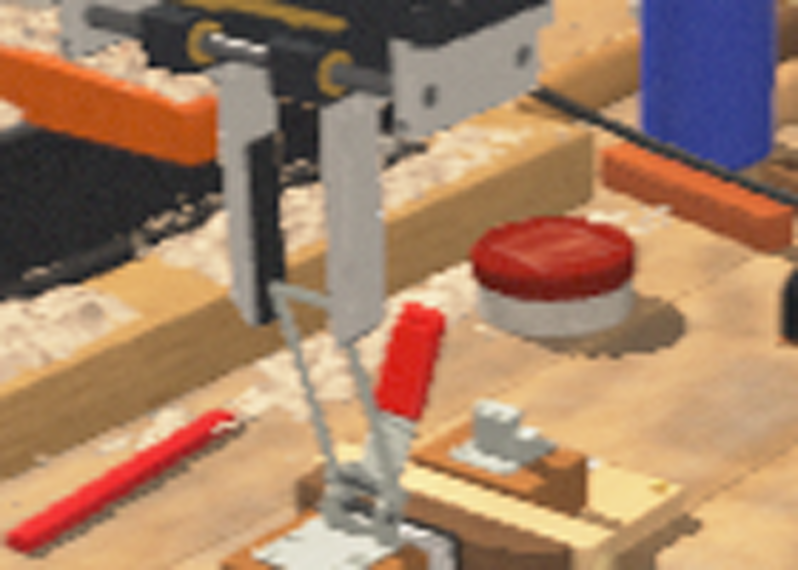

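Run:
```python
import numpy as np
a0=108.1; a1=-1.0; n=24; r=83
P=[]
for i in range(n+1):
    f=i/n; a=np.radians(a0+(a1-a0)*f); g=min(1,f/0.7)
    pin=np.array([-31.3,54.2])*(1-g)+np.array([-29.5,53.3])*g
    p=pin+r*np.array([np.cos(a),np.sin(a)]); P.append([p[0],p[1]-7])
P=np.array(P); D=np.diff(P,axis=0)
print(P[[0,8,16,24]])
print([[0,round(d[0],1),round(-d[1],1)] for d in D])
```

```text
[[-57.08614366 126.09280573]
 [ -4.42733303 125.58889177]
 [ 38.09785332  94.38382588]
 [ 53.4873587   44.85145027]]
[[0, np.float64(6.4), np.float64(-1.7)], [0, np.float64(6.6), np.float64(-1.2)], [0, np.float64(6.6), np.float64(-0.7)], [0, np.float64(6.7), np.float64(-0.2)], [0, np.float64(6.7), np.float64(0.3)], [0, np.float64(6.6), np.float64(0.8)], [0, np.float64(6.6), np.float64(1.4)], [0, np.float64(6.4), np.float64(1.9)], [0, np.float64(6.3), np.float64(2.4)], [0, np.float64(6.1), np.float64(2.8)], [0, np.float64(5.8), np.float64(3.3)], [0, np.float64(5.6), np.float64(3.8)], [0, np.float64(5.2), np.float64(4.2)], [0, np.float64(4.9), np.float64(4.6)], [0, np.float64(4.5), np.float64(4.9)], [0, np.float64(4.1), np.float64(5.3)], [0, np.float64(3.7), np.float64(5.6)], [0, np.float64(3.1), np.float64(5.8)], [0, np.float64(2.7), np.float64(6.0)], [0, np.float64(2.2), np.float64(6.2)], [0, np.float64(1.7), np.float64(6.4)], [0, np.float64(1.2), np.float64(6.5)], [0, np.float64(0.7), np.float64(6.5)], [0, np.float64(0.1), np.float64(6.6)]]
```

```bash
python3 -m handwheel '{"delta_pos": [[0,6.4,-1.7],[0,6.6,-1.2],[0,6.6,-0.7],[0,6.7,-0.2],[0,6.7,0.3],[0,6.6,0.8],[0,6.6,1.4],[0,6.4,1.9]], "rotation": [[0,0,0],[0,0,0],[0,0,0],[0,0,0],[0,0,0],[0,0,0],[0,0,0],[0,0,0]], "claw":[1,1,1,1,1,1,1,1]}'
python3 - <<'E'
from h import *
st()
s=cam("scene"); crop(s,190,150,330,250,5.7,"sc12.png")
E
```

```text
time: 22.35
tool_pos: [0.5, 0.0205, 0.1253]
ee_rot: [3.141, -0.0, 0.024]
wrist_force: [-3.6, 1.4, 4.3]
width: 0.0339
t 22.35 press [ -3.7  -0.2 125.3] F press [-1.49 -3.58  4.34] rpy [ 3.141 -0.     0.024] w 0.0339
```

View pics/sc12.png

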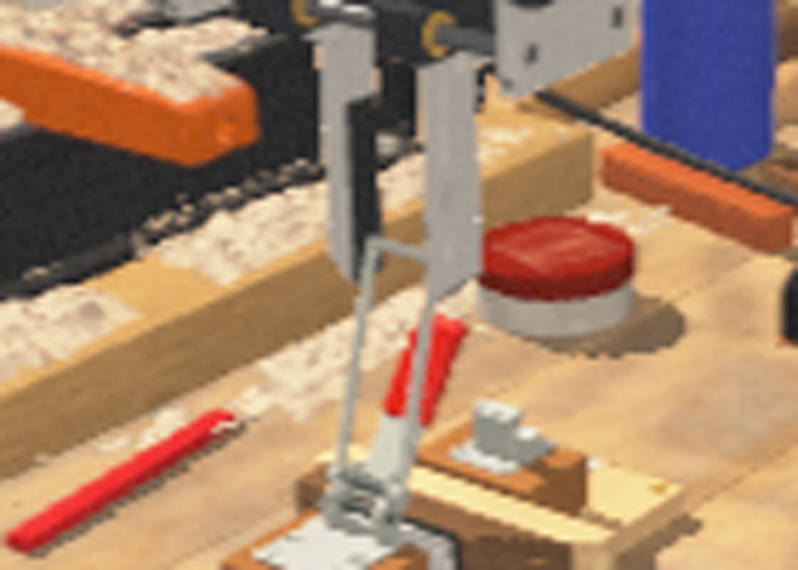

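```bash
python3 -m handwheel '{"delta_pos": [[-0.3,6.3,2.4],[0,6.1,2.8],[0,5.8,3.3],[0,5.6,3.8],[0,5.2,4.2],[0,4.9,4.6],[0,4.5,4.9],[0,4.1,5.3]], "rotation": [[0,0,0],[0,0,0],[0,0,0],[0,0,0],[0,0,0],[0,0,0],[0,0,0],[0,0,0]], "claw":[1,1,1,1,1,1,1,1]}'
python3 - <<'E'
from h import *
st()
s=cam("scene"); crop(s,190,150,330,250,5.7,"sc13.png")
E
```

```text
time: 23.4
tool_pos: [0.501, -0.0231, 0.0937]
ee_rot: [3.138, -0.001, 0.023]
wrist_force: [-2.5, -3.0, 5.1]
width: 0.0338
t 23.4 press [39.9 -0.2 93.7] F press [ 2.92 -2.57  5.07] rpy [ 3.138e+00 -1.000e-03  2.300e-02] w 0.0338
```

View pics/sc13.png

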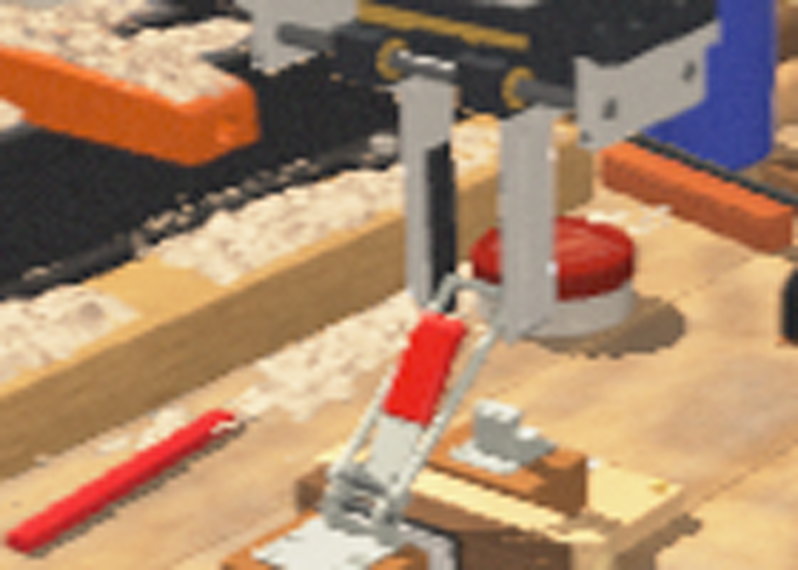

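```bash
python3 -m handwheel '{"delta_pos": [[-0.2,4.4,5.2],[0,3.8,5.4],[0,3.2,5.6],[0,2.7,5.8],[0,2.2,6.0],[0,0.5,5],[0,0,0],[0,0,0]], "rotation": [[0,0,0],[0,0,0],[0,0,0],[0,0,0],[0,0,0],[0,0,0],[0,0,0],[0,0,0]], "claw":[1,1,1,1,1,1,1,1]}'
python3 - <<'E'
from h import *
st()
s=cam("scene"); crop(s,200,170,340,270,5.7,"sc14.png")
s=cam("side"); crop(s,215,150,325,255,5.6,"si14.png")
s=cam("wrist"); cv2.imwrite("pics/w14.png",s["color"][:,:,::-1])
E
```

```text
time: 24.45
tool_pos: [0.5011, -0.0383, 0.0607]
ee_rot: [3.141, -0.0, 0.024]
wrist_force: [0.5, -3.8, 0.6]
width: 0.0335
t 24.45 press [55.1 -0.5 60.7] F press [3.77 0.37 0.61] rpy [ 3.141 -0.     0.024] w 0.0335
```

View pics/sc14.png

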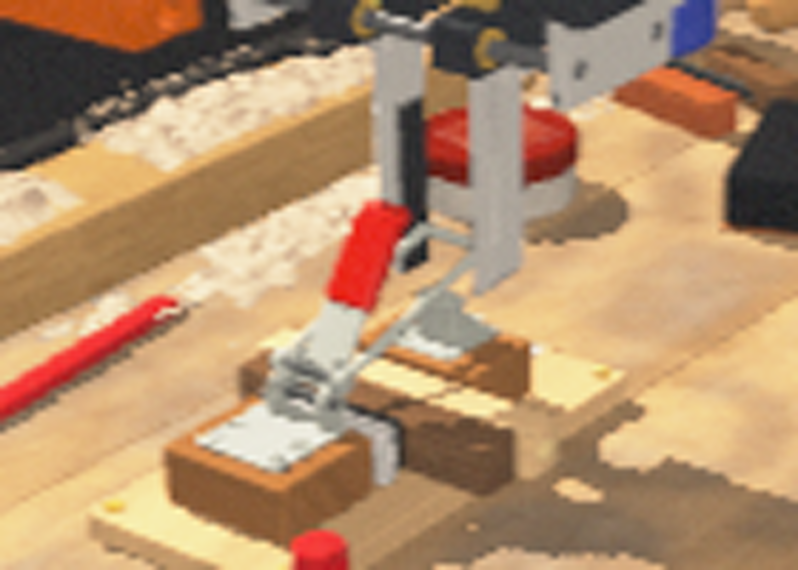

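View pics/w14.png

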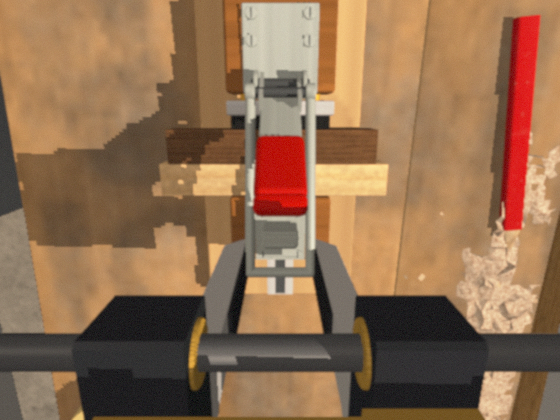

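View pics/si14.png

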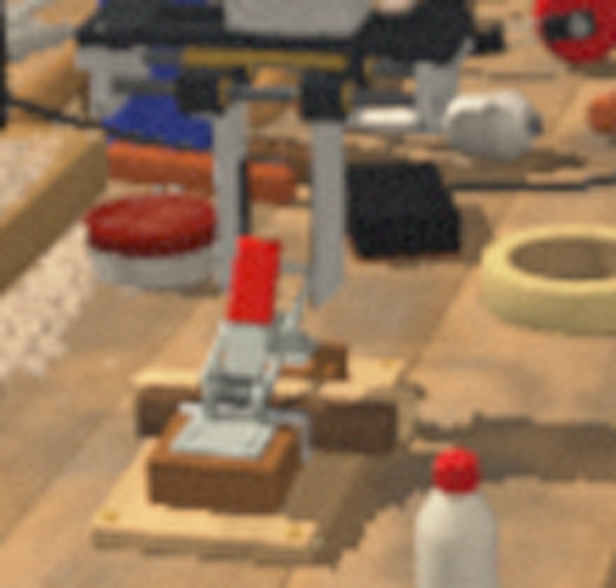

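Run:
```python
from h import *
w=cam("wrist");s=cam("scene")
crop(w,220,200,340,300,6,"w14z.png")
e1,d1=ray(w,311,271);e2,d2=ray(s,200+428/5.7,170+230/5.7)
k=np.linalg.lstsq(np.c_[d1,-d2],e2-e1,rcond=None)[0];print(inv(e1+k[0]*d1),inv(e2+k[1]*d2))
for z in (.055,.06,.065,.07,.075): print(z,inv(atz(w,280,271,z)))
print("keeper nose", [inv(atz(w,280,v,.056)) for v in (222,245,258)])
```

```text
[58.  15.4 72.9] [59.5 13.9 73.5]
0.055 [66.5 -0.4 55. ]
0.06 [64.1 -0.5 60. ]
0.065 [61.8 -0.5 65. ]
0.07 [59.4 -0.5 70. ]
0.075 [57.  -0.5 75. ]
keeper nose [array([37. , -0.5, 56. ]), array([50.4, -0.5, 56. ]), array([58.1, -0.5, 56. ])]
```

View pics/w14z.png

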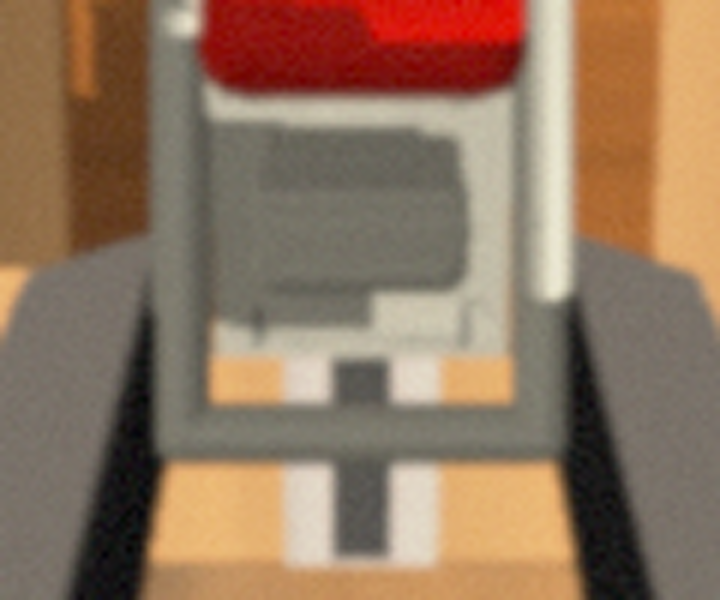

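```bash
python3 -m handwheel '{"delta_pos": [[0,1.2,2],[0,1,3],[0,0.8,3],[0,0.6,3],[0,0.4,3],[0,0,3],[0,0,2],[0,0,0]], "rotation": [[0,0,0],[0,0,0],[0,0,0],[0,0,0],[0,0,0],[0,0,0],[0,0,0],[0,0,0]], "claw":[1,1,1,1,1,1,1,1]}'
python3 - <<'E'
from h import *
st()
s=cam("scene"); crop(s,200,170,340,270,5.7,"sc15.png")
w=cam("wrist"); crop(w,220,160,340,300,4.2,"w15.png")
E
```

```text
time: 25.7
tool_pos: [0.501, -0.0417, 0.0414]
ee_rot: [-3.141, 0.0, 0.024]
wrist_force: [2.1, 3.1, 0.4]
width: 0.0338
t 25.7 press [58.5 -0.7 41.4] F press [-3.02  2.14  0.38] rpy [-3.141  0.     0.024] w 0.0338
```

View pics/sc15.png

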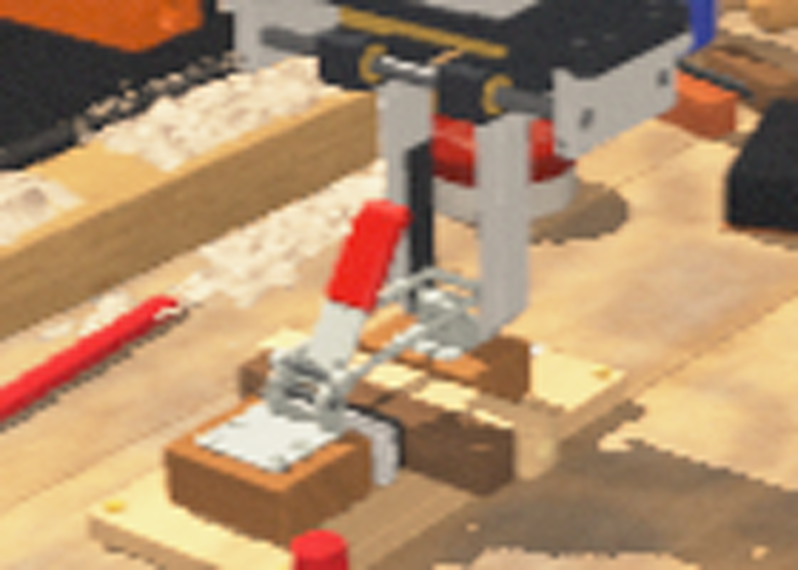

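View pics/w15.png

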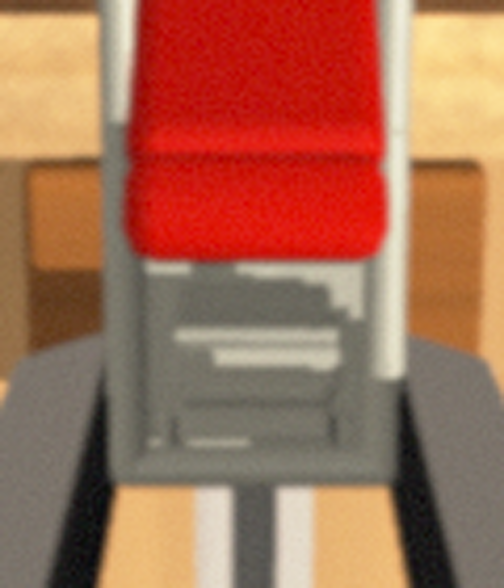

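Run:
```python
from h import *
w=cam("wrist")
for z in (.046,.05,.054,.058): print(z,inv(atz(w,280,270.7,z)))
print("nose edges",[ (v,inv(atz(w,280,v,.056))) for v in (160+325/4.2,160+368/4.2)],"foot",[inv(atz(w,280,v,.0425)) for v in (160+405/4.2,160+440/4.2)])
print("jaw front/back",[inv(atz(w,228,v,.036)) for v in (160+160/4.2,)])
```

```text
0.046 [64.9 -0.7 46. ]
0.05 [63.  -0.7 50. ]
0.054 [61.1 -0.7 54. ]
0.058 [59.2 -0.7 58. ]
nose edges [(237.38095238095238, array([42.2, -0.7, 56. ])), (247.61904761904762, array([47.6, -0.7, 56. ]))] foot [array([58.1, -0.7, 42.5]), array([63. , -0.7, 42.5])]
jaw front/back [array([ 27.2, -28.6,  36. ])]
```

```bash
python3 -m handwheel '{"delta_pos": [[0.2,0,1],[0,0,1],[0,0,0.5],[0,0,0],[0,0,0],[0,0,0],[0,0,0],[0,0,0]], "rotation": [[0,0,0],[0,0,0],[0,0,0],[0,0,0],[0,0,0],[0,0,0],[0,0,0],[0,0,0]], "claw":[1,1,1,1,0,-0.06,-0.06,-0.06]}'
python3 - <<'E'
from h import *
st()
s=cam("scene"); crop(s,200,170,340,270,5.7,"sc16.png")
w=cam("wrist"); crop(w,220,160,340,300,4.2,"w16.png")
E
```

```text
time: 26.85
tool_pos: [0.501, -0.0423, 0.039]
ee_rot: [3.141, 0.0, 0.024]
wrist_force: [-0.4, -0.3, -0.3]
width: 0.0496
t 26.85 press [59.1 -0.7 39. ] F press [ 0.25 -0.39 -0.3 ] rpy [3.141 0.    0.024] w 0.0496
```

View pics/sc16.png

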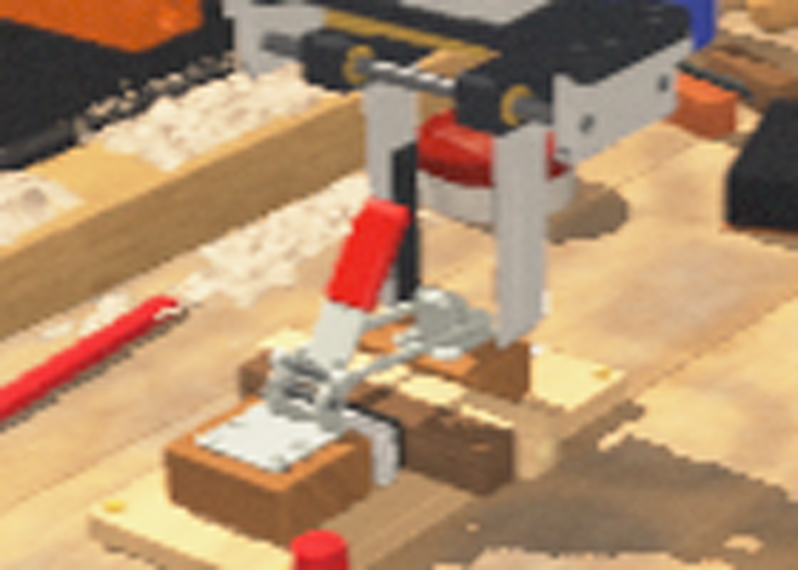

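View pics/w16.png

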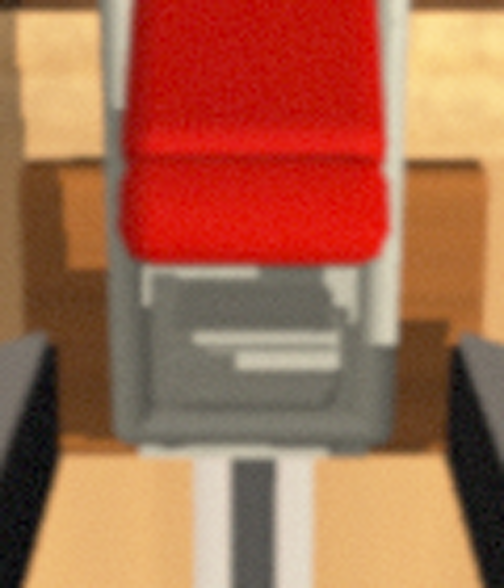

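```bash
python3 -m handwheel '{"delta_pos": [[0,0,-10],[0,0,-15],[0,0,-15],[0,0,-15],[0.7,0,0],[0,0,0],[0,-4,0],[0,-10,0]], "rotation": [[0,0,0],[0,0,0],[0,0,0],[0,0,0],[0,0,0],[0,0,0],[0,0,0],[0,0,0]], "claw":[-0.06,-0.06,-0.06,-0.06,1,1,1,1]}'
python3 - <<'E'
from h import *
st()
w=cam("wrist"); cv2.imwrite("pics/w17.png",w["color"][:,:,::-1])
s=cam("scene"); crop(s,200,170,340,270,5.7,"sc17.png")
E
```

```text
time: 27.95
tool_pos: [0.5011, -0.0277, 0.0934]
ee_rot: [-3.141, 0.001, 0.023]
wrist_force: [0.1, -1.0, 0.8]
width: 0.0132
t 27.95 press [44.5 -0.2 93.4] F press [1.05 0.06 0.79] rpy [-3.141e+00  1.000e-03  2.300e-02] w 0.0132
```

View pics/w17.png

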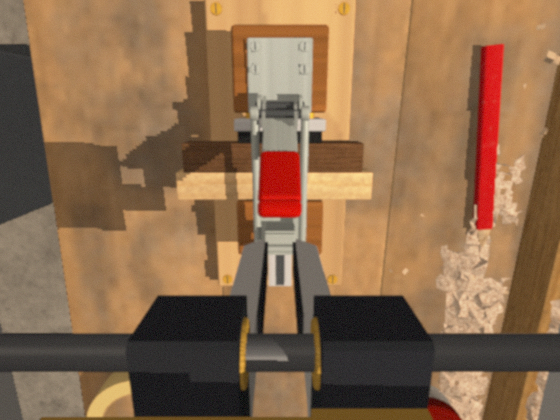

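View pics/sc17.png

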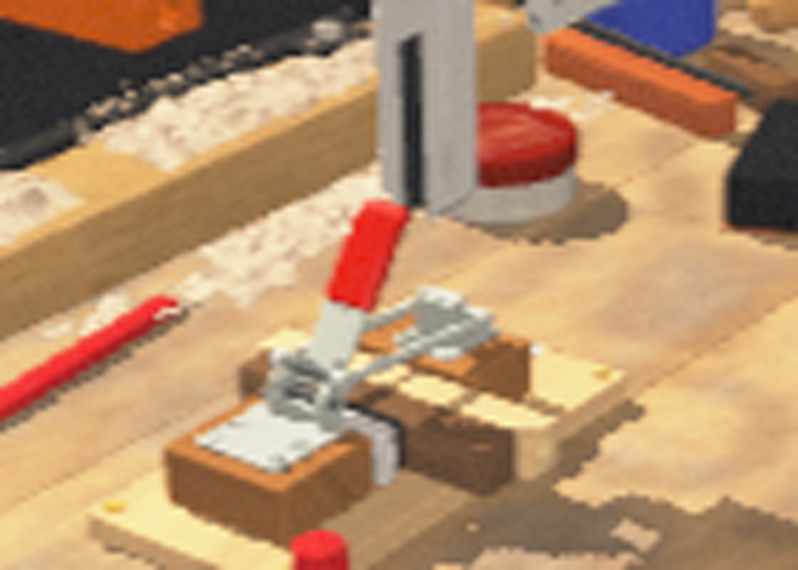

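```bash
python3 -m handwheel '{"delta_pos": [[0,-3,3],[0,-4,0],[0,-3,0],[0,-2,0],[0,-2,0],[0,-2,0],[0,-2,0],[0,-2,0]], "rotation": [[0,0,0],[0,0,0],[0,0,0],[0,0,0],[0,0,0],[0,0,0],[0,0,0],[0,0,0]], "claw":[1,1,1,1,1,1,1,1]}'
python3 -c "
from h import *
st()"
```

```text
time: 29.05
tool_pos: [0.5017, -0.0083, 0.0917]
ee_rot: [3.141, -0.002, 0.024]
wrist_force: [0.7, -3.6, 2.3]
width: 0.0003
t 29.05 press [25.1  0.8 91.7] F press [3.66 0.64 2.3 ] rpy [ 3.141e+00 -2.000e-03  2.400e-02] w 0.0003
```

```bash
python3 -m handwheel '{"delta_pos": [[-0.4,-2.5,-0.8],[0,-2.5,-0.8],[0,-2.5,-0.8],[0,-2.5,-0.8],[0,-2.5,-0.8],[0,-2.5,-0.8],[0,-2.5,-0.8],[0,-2.5,-0.8]], "rotation": [[0,0,0],[0,0,0],[0,0,0],[0,0,0],[0,0,0],[0,0,0],[0,0,0],[0,0,0]], "claw":[1,1,1,1,1,1,1,1]}'
python3 - <<'E'
from h import *
st()
s=cam("scene"); crop(s,200,170,340,270,5.7,"sc18.png")
E
```

```text
time: 30.05
tool_pos: [0.5001, 0.0122, 0.0974]
ee_rot: [-3.141, 0.0, 0.024]
wrist_force: [-0.3, -0.9, 1.3]
width: 0.0003
t 30.05 press [ 4.6 -0.3 97.4] F press [ 0.91 -0.36  1.27] rpy [-3.141  0.     0.024] w 0.0003
```

View pics/sc18.png

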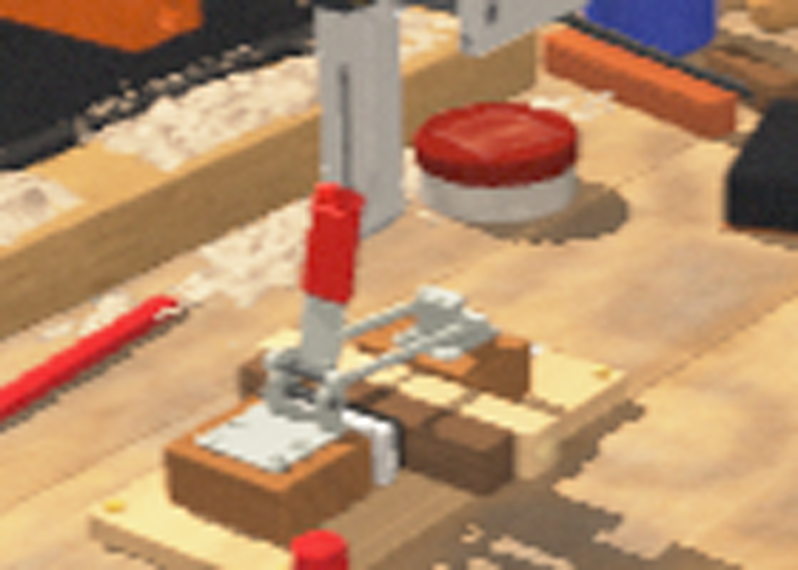

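```bash
python3 -m handwheel '{"delta_pos": [[0.3,-2.6,-1.4],[0,-2.6,-1.4],[0,-2.6,-1.4],[0,-2.6,-1.4],[0,-2.6,-1.4],[0,-2.6,-1.4],[0,-2.6,-1.4],[0,-2.6,-1.4]], "rotation": [[0,0,0],[0,0,0],[0,0,0],[0,0,0],[0,0,0],[0,0,0],[0,0,0],[0,0,0]], "claw":[1,1,1,1,1,1,1,1]}'
python3 - <<'E'
from h import *
st()
s=cam("scene"); crop(s,200,170,340,270,5.7,"sc19.png")
E
```

```text
time: 31.1
tool_pos: [0.5, 0.0329, 0.1088]
ee_rot: [-3.141, -0.0, 0.024]
wrist_force: [-0.0, -1.1, -0.5]
width: 0.0006
t 31.1 press [-1.610e+01  1.000e-01  1.088e+02] F press [ 1.07 -0.07 -0.46] rpy [-3.141 -0.     0.024] w 0.0006
```

View pics/sc19.png

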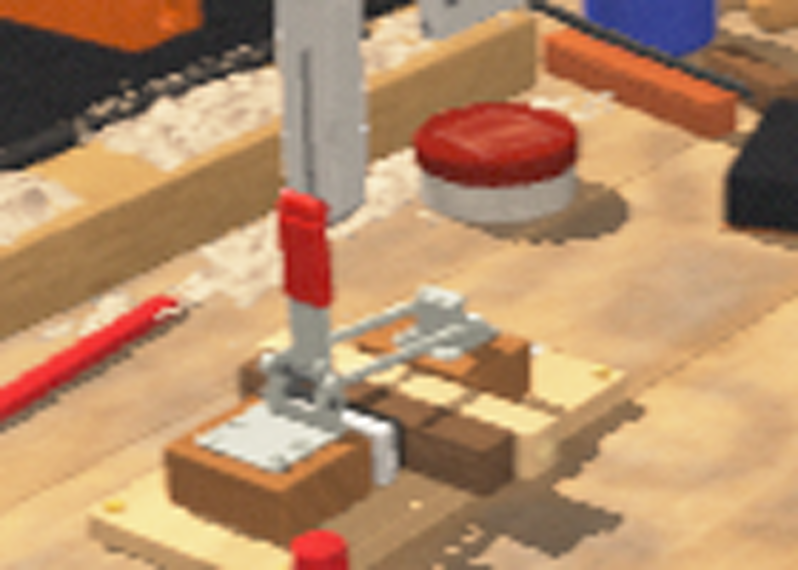

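Run:
```python
import numpy as np
def T(t): return np.array([-35-64*np.cos(t)+10*np.sin(t)+9, 46+64*np.sin(t)+10*np.cos(t)])
for a,b,n in [(1.57,1.25,8),(1.25,.95,8),(.95,.6,8),(.6,.25,8),(.25,0,8)]:
    P=np.array([T(x) for x in np.linspace(a,b,n+1)]);D=np.diff(P,axis=0)
    print(np.round(P[-1],1),[[0,round(float(d[0]),1),round(float(-d[1]),1)] for d in D])
```

```text
[-36.7 109.9] [[0, -2.6, -0.3], [0, -2.6, -0.2], [0, -2.6, -0.1], [0, -2.6, -0.0], [0, -2.6, 0.1], [0, -2.6, 0.2], [0, -2.6, 0.3], [0, -2.6, 0.4]]
[-55.1 103.9] [[0, -2.4, 0.4], [0, -2.4, 0.5], [0, -2.3, 0.6], [0, -2.3, 0.7], [0, -2.3, 0.8], [0, -2.3, 0.9], [0, -2.2, 1.0], [0, -2.2, 1.1]]
[-73.2  90.4] [[0, -2.5, 1.3], [0, -2.4, 1.4], [0, -2.4, 1.5], [0, -2.3, 1.6], [0, -2.2, 1.7], [0, -2.2, 1.8], [0, -2.1, 1.9], [0, -2.0, 2.0]]
[-85.5  71.5] [[0, -1.9, 2.1], [0, -1.8, 2.2], [0, -1.7, 2.3], [0, -1.6, 2.3], [0, -1.5, 2.4], [0, -1.4, 2.5], [0, -1.3, 2.5], [0, -1.2, 2.6]]
[-90.  56.] [[0, -0.8, 1.9], [0, -0.7, 1.9], [0, -0.6, 1.9], [0, -0.6, 1.9], [0, -0.5, 2.0], [0, -0.5, 2.0], [0, -0.4, 2.0], [0, -0.3, 2.0]]
```

```bash
python3 -m handwheel '{"delta_pos": [[0,-2.6,0],[0,-2.6,0],[0,-2.6,0],[0,-2.6,0],[0,-2.6,0.1],[0,-2.6,0.2],[0,-2.6,0.3],[0,-2.6,0.4]], "rotation": [[0,0,0],[0,0,0],[0,0,0],[0,0,0],[0,0,0],[0,0,0],[0,0,0],[0,0,0]], "claw":[1,1,1,1,1,1,1,1]}'
python3 - <<'E'
from h import *
st()
E
```

```text
time: 32.15
tool_pos: [0.4995, 0.0538, 0.1076]
ee_rot: [-3.141, -0.0, 0.024]
wrist_force: [1.0, -0.5, 0.3]
width: 0.0003
t 32.15 press [-3.700e+01  1.000e-01  1.076e+02] F press [0.53 1.04 0.29] rpy [-3.141 -0.     0.024] w 0.0003
```

```bash
python3 -m handwheel '{"delta_pos": [[0,-2.4,0.3],[0,-2.4,0.4],[0,-2.3,0.5],[0,-2.3,0.5],[0,-2.3,0.6],[0,-2.3,0.7],[0,-2.2,0.8],[0,-2.2,0.9]], "rotation": [[0,0,0],[0,0,0],[0,0,0],[0,0,0],[0,0,0],[0,0,0],[0,0,0],[0,0,0]], "claw":[1,1,1,1,1,1,1,1]}'
python3 - <<'E'
from h import *
st()
s=cam("scene"); crop(s,200,170,340,270,5.7,"sc20.png")
E
```

```text
time: 33.15
tool_pos: [0.499, 0.0719, 0.1029]
ee_rot: [3.141, 0.0, 0.024]
wrist_force: [-0.5, -3.3, -0.3]
width: 0.0007
t 33.15 press [-55.1  -0.  102.9] F press [ 3.28 -0.56 -0.32] rpy [3.141 0.    0.024] w 0.0007
```

View pics/sc20.png

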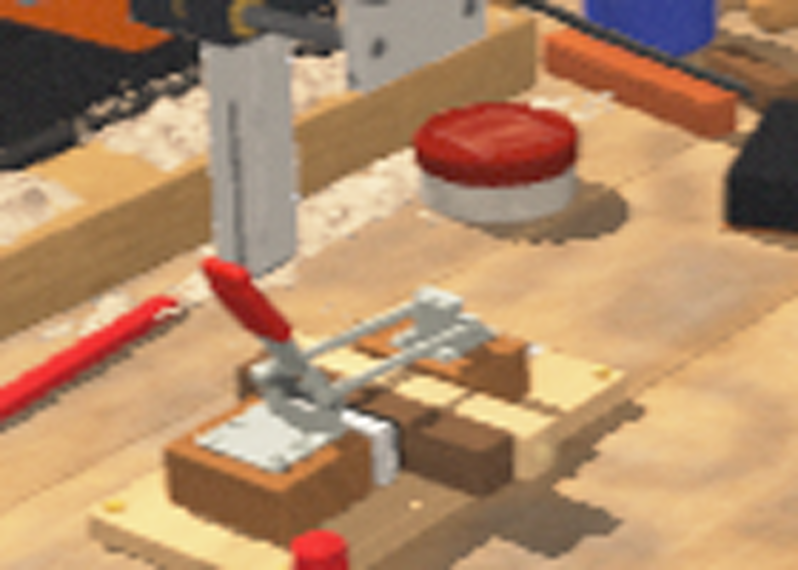

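```bash
python3 -m handwheel '{"delta_pos": [[0,-2.5,1.2],[0,-2.4,1.3],[0,-2.4,1.4],[0,-2.3,1.5],[0,-2.2,1.6],[0,-2.2,1.7],[0,-2.1,1.8],[0,-2.0,1.9]], "rotation": [[0,0,0],[0,0,0],[0,0,0],[0,0,0],[0,0,0],[0,0,0],[0,0,0],[0,0,0]], "claw":[1,1,1,1,1,1,1,1]}'
python3 - <<'E'
from h import *
st()
s=cam("scene"); crop(s,200,170,340,270,5.7,"sc21.png")
E
```

```text
time: 34.2
tool_pos: [0.4987, 0.0903, 0.0905]
ee_rot: [-3.141, -0.0, 0.024]
wrist_force: [0.2, -3.2, -0.2]
width: 0.0007
t 34.2 press [-73.5   0.2  90.5] F press [ 3.17  0.13 -0.21] rpy [-3.141 -0.     0.024] w 0.0007
```

View pics/sc21.png

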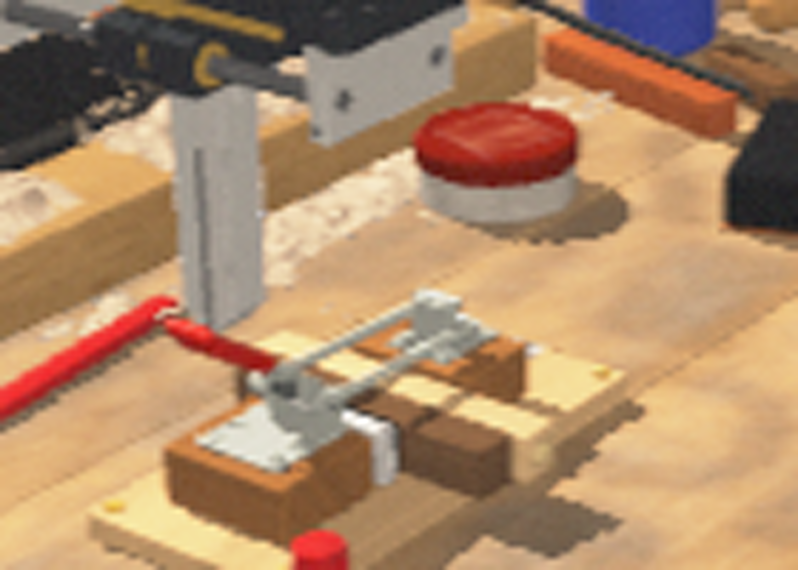

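```bash
python3 -m handwheel '{"delta_pos": [[0,-1.9,2.1],[0,-1.8,2.2],[0,-1.7,2.3],[0,-1.6,2.3],[0,0,0],[0,0,0],[0,0,0],[0,0,0]], "rotation": [[0,0,0],[0,0,0],[0,0,0],[0,0,0],[0,0,0],[0,0,0],[0,0,0],[0,0,0]], "claw":[1,1,1,1,1,1,1,1]}'
python3 - <<'E'
from h import *
st()
s=cam("scene"); crop(s,190,170,330,270,5.7,"sc22.png")
s=cam("side"); crop(s,205,140,315,245,5.6,"si22.png")
E
```

```text
time: 35.25
tool_pos: [0.4984, 0.0973, 0.0817]
ee_rot: [-3.141, -0.0, 0.024]
wrist_force: [-0.5, -0.5, 0.4]
width: 0.0006
t 35.25 press [-80.5   0.1  81.7] F press [ 0.48 -0.54  0.36] rpy [-3.141 -0.     0.024] w 0.0006
```

View pics/sc22.png

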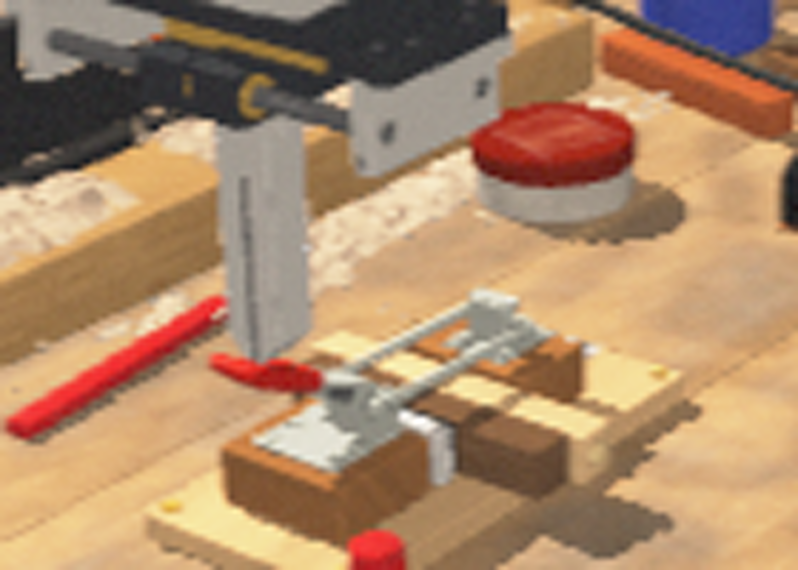

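View pics/si22.png

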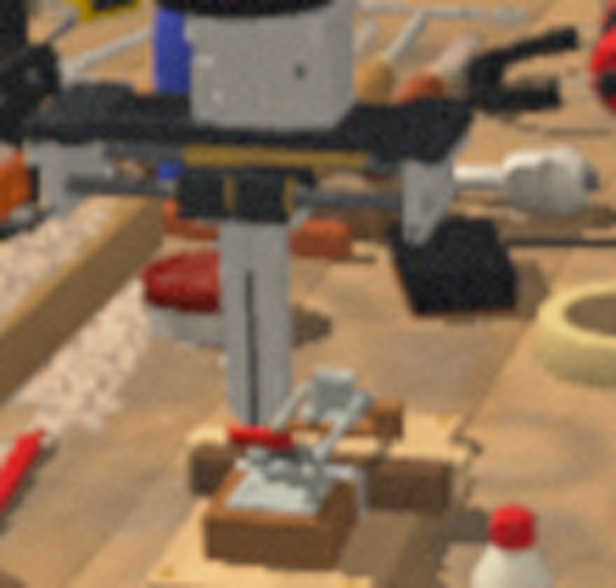

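```bash
python3 -m handwheel '{"delta_pos": [[0,-1.5,2.4],[0,-1.4,2.4],[0,-1.3,2.4],[0,-1.2,2.2],[0,-0.8,2],[0,-0.8,2],[0,0,0],[0,0,0]], "rotation": [[0,0,0],[0,0,0],[0,0,0],[0,0,0],[0,0,0],[0,0,0],[0,0,0],[0,0,0]], "claw":[1,1,1,1,1,1,1,1]}'
python3 - <<'E'
from h import *
st()
s=cam("scene"); crop(s,190,170,330,270,5.7,"sc23.png")
E
```

```text
time: 36.35
tool_pos: [0.4982, 0.1041, 0.0682]
ee_rot: [-3.141, 0.0, 0.024]
wrist_force: [-0.2, -0.4, -0.9]
width: 0.0004
t 36.35 press [-87.4   0.   68.2] F press [ 0.37 -0.2  -0.91] rpy [-3.141  0.     0.024] w 0.0004
```

View pics/sc23.png

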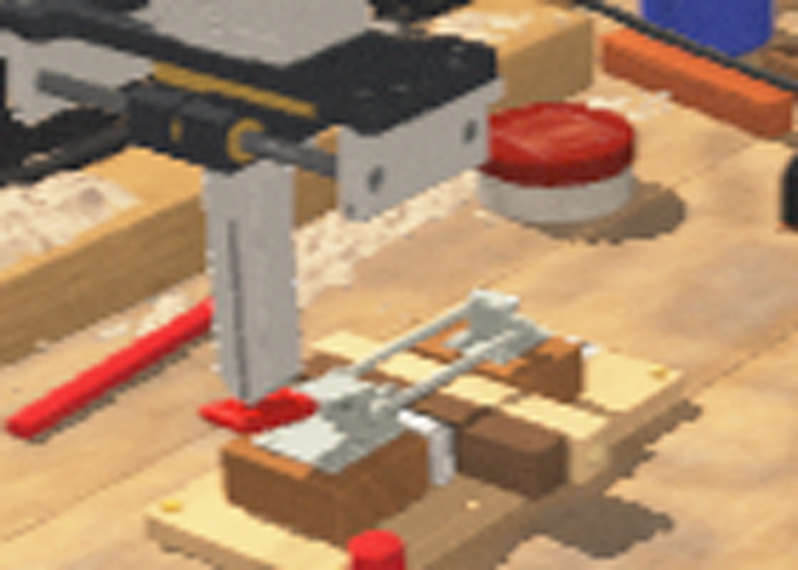

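```bash
python3 -m handwheel '{"delta_pos": [[0,-0.6,1.8],[0,-0.6,1.8],[0,-0.5,1.8],[0,-0.4,1.5],[0,-0.2,1.5],[0,0,1],[0,0,0],[0,0,0]], "rotation": [[0,0,0],[0,0,0],[0,0,0],[0,0,0],[0,0,0],[0,0,0],[0,0,0],[0,0,0]], "claw":[1,1,1,1,1,1,1,1]}'
python3 - <<'E'
from h import *
st()
E
```

```text
time: 37.4
tool_pos: [0.4983, 0.1063, 0.0589]
ee_rot: [-3.142, -0.0, 0.024]
wrist_force: [0.8, -0.6, 0.7]
width: 0.0004
t 37.4 press [-89.6   0.1  58.9] F press [0.58 0.83 0.65] rpy [-3.142 -0.     0.024] w 0.0004
```

```bash
python3 -m handwheel '{"delta_pos": [[0,0,0.6],[0,0,0.6],[0,0,0.6],[0,0,0.4],[0,0,0.4],[0,0,0.4],[0,0,0],[0,0,0]], "rotation": [[0,0,0],[0,0,0],[0,0,0],[0,0,0],[0,0,0],[0,0,0],[0,0,0],[0,0,0]], "claw":[1,1,1,1,1,1,1,1]}'
python3 - <<'E'
from h import *
st()
s=cam("scene"); crop(s,190,170,330,270,5.7,"sc24.png")
E
```

```text
time: 38.4
tool_pos: [0.4983, 0.1063, 0.0563]
ee_rot: [-3.142, -0.0, 0.024]
wrist_force: [-2.5, -0.9, 3.1]
width: 0.0002
t 38.4 press [-89.5   0.1  56.3] F press [ 0.79 -2.51  3.06] rpy [-3.142 -0.     0.024] w 0.0002
```

View pics/sc24.png

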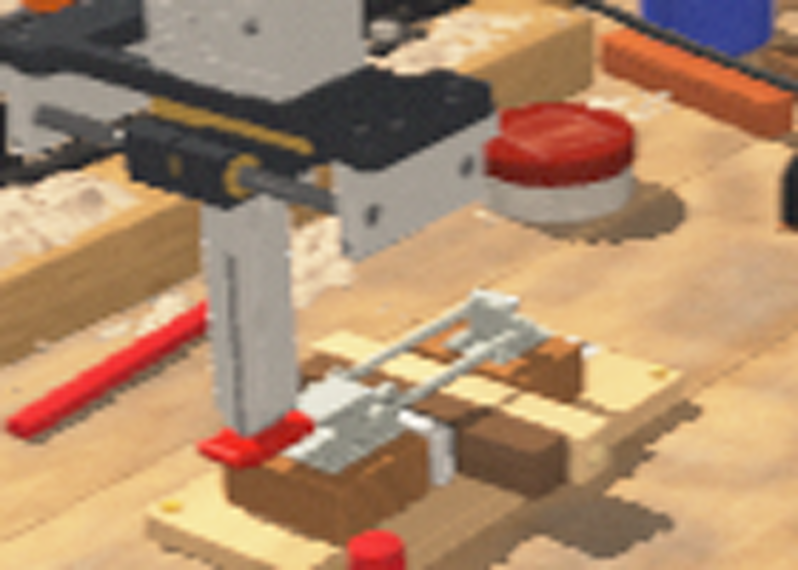

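```bash
python3 -m handwheel '{"delta_pos": [[0.1,0,0.3],[0,0,0.3],[0,0,0.2],[0,0,0],[0,0,0],[0,0,0],[0,0,0],[0,0,0]], "rotation": [[0,0,0],[0,0,0],[0,0,0],[0,0,0],[0,0,0],[0,0,0],[0,0,0],[0,0,0]], "claw":[1,1,1,1,1,1,1,1]}'
python3 - <<'E'
from h import *
st()
E
```

```text
time: 39.45
tool_pos: [0.4983, 0.1063, 0.0562]
ee_rot: [-3.142, -0.0, 0.024]
wrist_force: [-4.3, 0.2, 7.9]
width: 0.0003
t 39.45 press [-89.6   0.2  56.2] F press [-0.31 -4.29  7.87] rpy [-3.142 -0.     0.024] w 0.0003
```

Solid stop at 7.9 N, with no further travel. Now I'll lift off and check that the lever stays shut.

```bash
python3 -m handwheel '{"delta_pos": [[0,0,-2],[0,0,-8],[0,0,-30],[0,0,-40],[0,0,-40],[0,0,-40],[0,20,-20],[0,40,0]], "rotation": [[0,0,0],[0,0,0],[0,0,0],[0,0,0],[0,0,0],[0,0,0],[0,0,0],[0,0,0]], "claw":[1,1,1,1,1,1,1,1]}' && python3 -m handwheel '{"delta_pos": [[0,40,0],[0,30,0],[0,0,0],[0,0,0],[0,0,0],[0,0,0],[0,0,0],[0,0,0]], "rotation": [[0,0,0],[0,0,0],[0,0,0],[0,0,0],[0,0,0],[0,0,0],[0,0,0],[0,0,0]], "claw":[0.4,0,-0.5,-1,-1,-1,-1,-1]}'
python3 - <<'E'
from h import *
st()
s=cam("scene"); crop(s,190,170,330,270,5.7,"sc25.png")
s=cam("side"); crop(s,205,170,315,275,5.6,"si25.png")
s=cam("wrist"); cv2.imwrite("pics/w25.png",s["color"][:,:,::-1])
E
```

```text
time: 40.45
tool_pos: [0.5011, 0.0466, 0.2379]
ee_rot: [-3.141, -0.006, 0.027]
wrist_force: [1.1, -0.5, -0.1]
width: 0.0004
time: 41.45
tool_pos: [0.5015, -0.0234, 0.2351]
ee_rot: [-3.142, -0.0, 0.024]
wrist_force: [1.0, 0.5, 0.1]
width: 0.0768
t 41.45 press [4.020e+01 2.000e-01 2.351e+02] F press [-0.5   1.03  0.07] rpy [-3.142 -0.     0.024] w 0.0768
```

View pics/sc25.png

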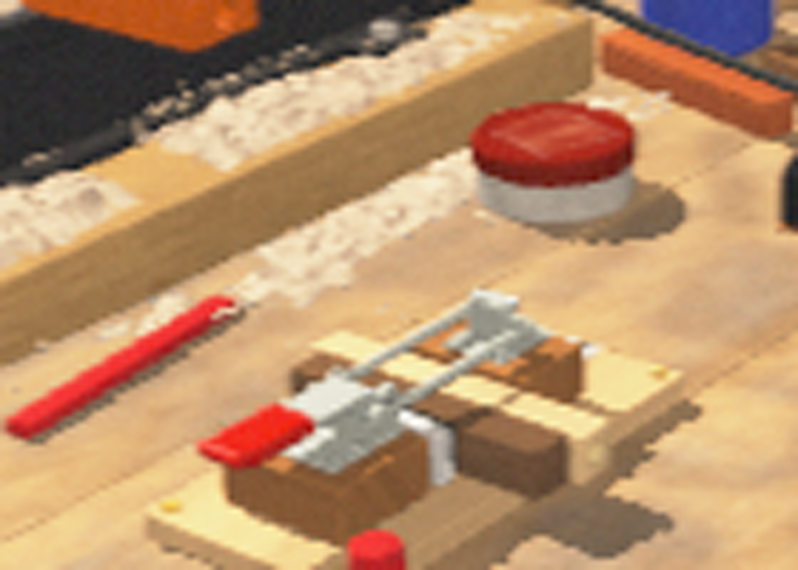

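View pics/si25.png

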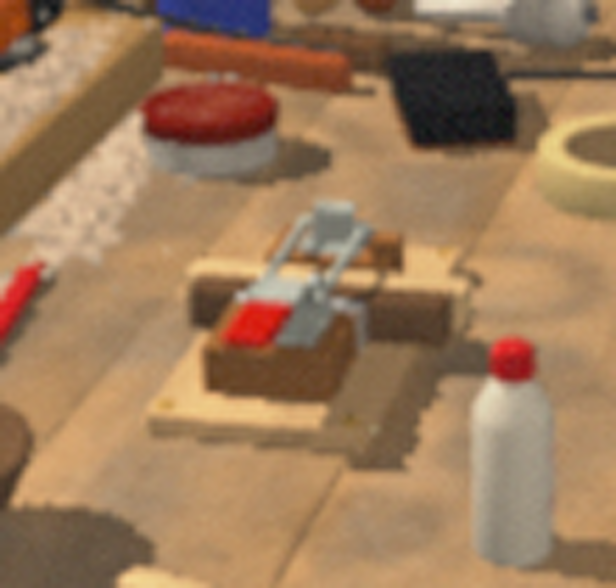

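View pics/w25.png

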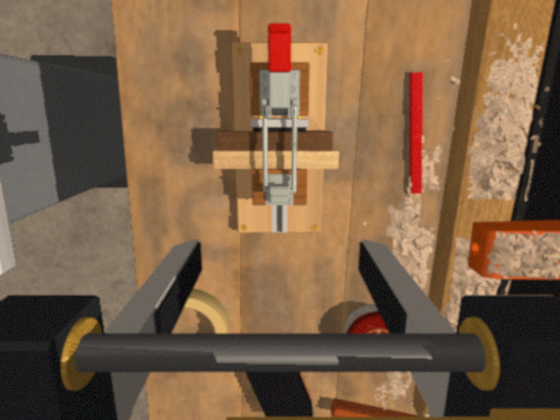

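The lever lies flat with nothing touching it. The bail bar sits behind the keeper nose at (280,195) in the wrist view, both blanks are nipped between pad and jaw, and the bystanders are where they were. I'm handing in.

```bash
python3 -c "
from h import *
print(robot.close_job()); st()"
```

```text
the job is handed in; nothing more can be done
None
the job is handed in; nothing more can be done
```

Both pen blanks are clamped in the press, and the lever has stayed flat and shut by itself since I lifted off about 2 s before handing in. The job took about 41.5 of the 70 s.

- **Jaw:** I slid it home with shut fingers until it nipped the blanks at about 7.8 N total. That is nearly 5 N above the drag and under the 12 N limit.
- **Bail:** I pinched the side wires, swung it over and drew it out past the keeper's nose with about 3 N. I let go with the bar still about 7 mm above the foot, because the fingertips would otherwise have met the jaw. It then fell onto the foot by its own weight. The pictures show it staying behind the nose while the lever closed.
- **Lever:** I followed it round and down to its hard stop. It read about 3–4 N on the way and 7.9 N down (about 9 N with the sideways part) at the stop.
- **Last pictures:** All three views show the lever flat, the bar hooked, and both blanks held between the pad and jaw. The glue bottle, tape roll, wax tin and sanding block look unmoved by eye; I did not measure them.

**Not confirmed:** forces were read only at the end of each step, so a brief higher peak could have gone unseen. The squeeze on the blanks was judged from the pictures and the lever staying shut. One reading did not fit: at mid-stroke the lever push showed almost no upward force. The lever still moved as it should.

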